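# Set a press roller under its drill plate on the bench centres

## Robot

A 7-joint arm with a two-finger parallel gripper is mounted at the origin on the work surface. World frame = base frame: x ahead of the robot, y to its left, z up, the work surface at z = 0. Lengths are in m, angles in degrees, forces in N, time in s.
With the tool pointing down it reaches from about 0.4 to 0.875 m from the base axis. Payload 6.5 kg.
Tool frame: the origin (TCP) lies midway between the tips of the shut fingers; the grasp point (between the pads) lies 19 mm behind it; z points along the fingers, y is the direction in which the jaws open and shut (so a half turn about z gives the same grasp; the last joint's range is limited). The gripper opens to 88 mm and grips with 3 to 60 N. Pads are 18 mm wide; open, the fingers measure 123 mm over their backs; the gripper's body (75 mm by 187 mm) begins 45 mm behind the grasp point.
Start: joints at [65.879, 30.733, -0.252, 88.115, 0.149, 61.152, -4.079], TCP at [0.226, -0.61, 0.239] pointing down, gripper open.
Joint ranges: [-154.64, 154.64], [-21.42, 123.67], [-72.66, 72.17], [13.99, 137.28], [-74.86, 254.86], [10.95, 109.41], [-158.01, 158.01]. Speed limits (degrees/s): [136.94, 136.94, 180, 180, 180, 180, 180].

## Interface

Orientations are given as [roll, pitch, yaw] about the fixed x, y, z axes, in that order (R = Rz(yaw) Ry(pitch) Rx(roll)).
In Python, from plant import sensors, vision, job gives the robot as it stands. The module is installed in compiled form; this text tells all that it offers.
- The arm moves only by the tool play_rows, never from a script. Its argument "series" is a list of rows, each a list of 7 numbers: the turn, a rotation vector about the world's x, y, z in degrees, then the shift along the world's x, y, z in mm, then the gripper command: -1 is fully open, 1 is shut, values between are in proportion. A call has 1 to 8 rows; each row is the pose to reach, as a shift and turn from the pose commanded when the call began; what a row does not reach only later rows make up. A row lasts 1/12 s, in which the tool goes at most 41.7 mm and 7.16 degrees, less where a joint would pass 70% of its speed; a pose out of reach is approached as far as the arm can. A call with a gripper value outside its range is refused whole. The fingers move at their own pace and stop on an object; "force" is the grip in N (left out, the last holds). Time passes only in rows, so rows that repeat a pose let the fingers close. It gives the time, the measured TCP pose, the force and the opening at its end, in the units of the state.
- sensors.state(): the state, without advancing time (a new reading comes with each control period).
- vision.capture(name): name is "scene" or "top" or "wrist"; returns (picture, depth): 400x640x3 uint8, red, green, blue; 400x640 float32, m along the optical axis (not along the pixel's ray), 0 where there is no reading.
- vision.calibration(name): a dict with "vfov" (degrees; the focal length in pixels is half the picture's height over the tangent of half this angle, whatever the lens; pixels are square), "cx", "cy" (the principal point, pixels), "rvec" (rotation vector, rad) and "tvec" (3), from world to camera coordinates, as OpenCV has them. Camera axes: x right, y down, z forward; pixel columns grow to the right and rows downward; lengths in m; the calibration is good to about 2 mm. A picture is of the moment at which its call begins: read the wrist's pose just before it. calibration takes no time and is no camera call; for the wrist camera it gives the pose at the moment of the call.
- job.sign_off(): hands the job in, once; it reports no verdict.
Trained networks look in the newest picture that a camera, given by its name, has taken for a name from the list of things; names that differ only in an ending like _2 or _b are one class to them, and where a whole thing is asked for, a point or a joint stands for the part that bears it (a point fixed in the world has none). Each returns a list of dicts, best first, with "p" (0 to 1); they miss things now and then, are a little off and sometimes report something else, mostly with a low value. They report only what shows in the picture. A call takes as long as a camera call.
- vision.outline_of(target, camera): "mask" (400x640 bool, what is visible of it) and "box" ([left, top, right, bottom] in pixels, round what is visible of it).
The state is a dict: "time": time; "qpos": joint angles; "joint_vel": joint speeds; "effort": joint torques, N m; "ee_pos": TCP position; "ee_rot": TCP orientation; "force": force on the tool from outside, world axes, zero at the start; "ft_torque": the same for the moment, N m; "gripper_width": opening from 0.0 (shut) to 1.0 (fully open).
Only numpy, scipy, OpenCV 4.12 (cv2) and the standard library are available. Lean on these libraries where they do the work, as an engineer would, in place of code of your own. Each camera call takes 0.05 s, during which the arm holds its last target.

## Task

Turn the press roller between the bench centres until the white mark on its black drum points straight up, and then put the drill plate on the two guide pins: keep the plate level, lower it gently until it sits fully down on both pillar shoulders, and let go with the mark still up. Leave the other things on the bench where they are.

Things in the scene. Friction and masses are not known exactly. Their poses are not given: they have to be found in the camera images.
- fixture: Bench centres, bolted down: grey bed 110 (x) x 400 (y) mm, ways 40 mm high. Headstock at its -y end, tailstock with handwheel at its +y end, both 155 mm high, 250 mm apart inside; between their points turns the roller, axis along local y, 125 mm above the bench. Origin: centre of the bed's underside, z up, x level (away from the robot).
- roller (a joint): Turn of the roller about the fixture's +y axis, rad. 0 = white mark straight up; positive = mark leaning to the fixture's +x side (away from the robot). No stops; light drag, about 0.08 N m, so it stays where it is left. Starts between 0.7 and 1.7.
- mark (a point): Middle of the white mark, on the drum's surface, 32 mm from the axis; its z axis points straight out through the mark. The roller is 200 mm long: black drum 64 mm thick, 56 mm long, at fixture y = -55 mm, on a bare steel axle. The mark is a white line 10 mm wide along the drum, with a small red dot in its middle and short ends on both drum faces.
- journal (a point): Where to grip the roller to turn it: the point on its axis at the middle of a round steel journal, 30 mm thick and 56 mm long, at fixture y = +40 mm, 125 mm above the bench. Axes as fixture. The bed's ways are 85 mm below; the pillars and pins stand 95 mm away along -y, the tailstock 85 mm along +y.
- seat (a point): Midway between the two guide pins at the height of the pillar shoulders, 163 mm above the bench: the middle of the seated plate's underside. Axes as fixture. Pillars 24 mm thick with flat shoulders stand at x = -66 and +66 mm; from each rises a pin 14 mm thick, 40 mm high, its top 14 mm a bullet nose narrowing to 6 mm. The drum's top is 6 mm below.
- plate_centre (a point): The drill plate, about 0.45 kg, flat on the bench: aluminium, 168 (x) x 60 (y) x 12 mm, with 16 mm brass-rimmed through holes at x = -66 and +66 mm, and in the middle, to lift it by, a blue square block 34 x 34 mm, sides along x and y, top 52 mm above the plate's underside. This point: its centre, 26 mm above the underside. Fits either way round.
- cone: Dark steel balancing cone, 90 mm wide, 48 mm high. Bystander. Origin: centre of its underside.
- socket: Dark impact socket with a yellow band, 40 mm thick, 78 mm high, standing. Bystander. Origin: centre of its underside.
- lever: Flat steel tyre lever with a black grip, about 240 x 30 mm, up to 13 mm high, lying along its y axis. Bystander. Origin: middle of its underside.
- wingnut: Steel quick nut with two black wings, 128 mm over the wings (along x), 60 mm thick, 46 mm high. Bystander. Origin: centre of its underside.

How it is judged:
By the outcome, as a careful person would: the job done as asked, in the order asked, and still so for the second after the job is handed in, with the robot touching nothing.
It also fails if it takes over 67 s, if anything falls off the work surface, if the arm or the gripper's body presses on something with over 40 N, if the wrist force passes 120 N, or if a joint passes its speed limit or range.

## Working session

There is one attempt and no reset: what is moved stays moved. The work goes in short steps, Python scripts to look and compute and a tool call to move; the robot and the scene stay as the last step left them, time stands still between calls to the robot, and variables do not carry over. Pictures are saved under pics/ and viewed, and the job is handed in when it is done.

Besides the shell and the picture viewer there is one more tool, called after ">>>" by a JSON object that holds its "fn" and its "kwargs". play_rows: Moves the arm, as the interface text tells. Its arguments: {"type":"object","properties":{"series":{"type":"array","items":{"type":"array","items":{"type":"number"}}},"force":{"type":"number"}},"required":["series"]}

```bash
mkdir -p pics; cat > h.py <<'E'
import numpy as np, cv2
from plant import sensors, vision, job
def cal(n):
    c=vision.calibration(n); f=200/np.tan(np.radians(c["vfov"])/2)
    R=cv2.Rodrigues(np.array(c["rvec"],float))[0]; return c,f,R,np.array(c["tvec"],float)
def pts(n,depth,c4=None):
    c,f,R,t=c4 or cal(n)
    v,u=np.mgrid[0:400,0:640]
    P=np.stack([(u-c["cx"])/f*depth,(v-c["cy"])/f*depth,depth],-1)
    return (P-t)@R
def proj(n,X,c4=None):
    c,f,R,t=c4 or cal(n)
    p=np.atleast_2d(X)@R.T+t
    return np.c_[p[:,0]/p[:,2]*f+c["cx"],p[:,1]/p[:,2]*f+c["cy"]]
def save(n,im): cv2.imwrite(f"pics/{n}.png",im[:,:,::-1])
E
python3 - <<'E'
from h import *
print(sensors.state())
for n in("scene","top","wrist"):
    print(n,vision.calibration(n))
    im,d=vision.capture(n); save(n+"0",im); np.save(n+"0.npy",d); np.save(n+"0i.npy",im)
E
```

```text
{'time': 0.0, 'qpos': array([65.87835251, 30.77854784, -0.25233775, 88.16994254,  0.14912136,
       61.15097525, -4.07842384]), 'joint_vel': array([ 0.02569227,  0.04288951,  0.01246218, -0.03705427, -0.09489757,
       -0.03159747,  0.09221896]), 'effort': array([-3.98003458e-04, -5.70978427e+01,  9.90661271e-01, -2.51600289e+01,
       -5.61968645e-02,  1.80054788e-02,  2.12227210e-04]), 'ee_pos': array([ 0.22556568, -0.60895826,  0.23783266]), 'ee_rot': array([-1.79901207e+02,  8.41114997e-03,  2.03322040e+01]), 'force': array([-0.09823028, -0.10277909, -0.49928364]), 'ft_torque': array([-0.04606925,  0.00477484, -0.01997226]), 'gripper_width': 0.9975931665103984}
scene {'vfov': 50.422681630462385, 'cx': 313.9856367456862, 'cy': 200.77428947226622, 'rvec': array([ 2.11649965,  0.75179958, -0.35632019]), 'tvec': array([-0.45142451, -0.11223971,  1.35029641])}
top {'vfov': 46.93050518836371, 'cx': 317.6891529213705, 'cy': 198.18970676261694, 'rvec': array([ 2.10881656, -2.15688888,  0.15172963]), 'tvec': array([0.02627148, 0.57054833, 1.03986538])}
wrist {'vfov': 60.767834765545004, 'cx': 316.1657722127829, 'cy': 197.99442397496003, 'rvec': array([-2.38416714,  1.65852708,  0.233233  ]), 'tvec': array([-0.64861448, -0.03702704,  0.3883014 ])}
```

View pics/scene0.png

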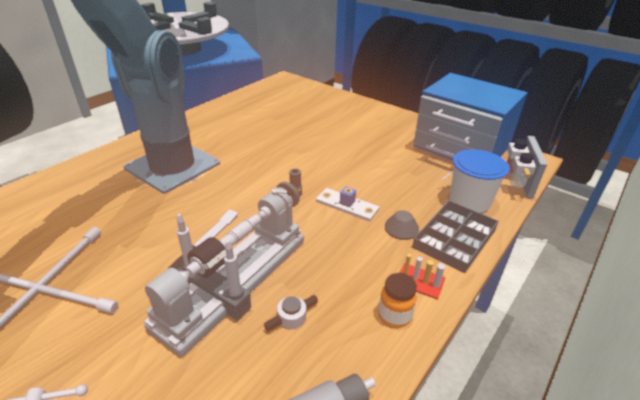

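View pics/top0.png

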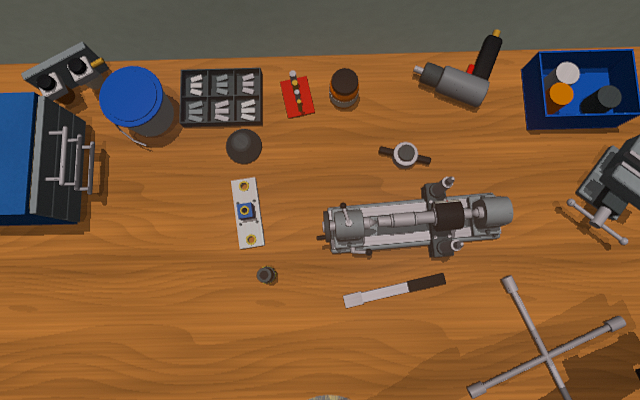

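View pics/wrist0.png

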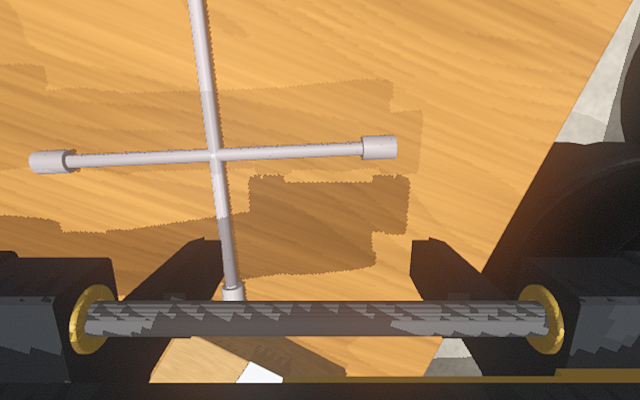

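The scene and top views show the fixture in the middle. In the top view the drum is at about (450,215), the pins at about (447,183) and (458,244), and the plate block at about (246,211). The mark isn't visible from above.

```bash
python3 - <<'E'
from h import *
d=np.load("top0.npy"); im=np.load("top0i.npy"); W=pts("top",d)
for u,v in [(447,183),(458,243),(450,215),(490,212),(347,222),(390,220),(246,211),(244,186),(251,239),(345,245),(330,210),(300,300)]: print((u,v),W[v,u].round(4))
x=cv2.resize(im[160:290,300:530],None,fx=3.4,fy=3.4,interpolation=cv2.INTER_CUBIC); save("topz",x)
x=cv2.resize(im[160:290,200:300],None,fx=4,fy=4,interpolation=cv2.INTER_CUBIC); save("plz",x)
i2=np.load("scene0i.npy");x=cv2.resize(i2[170:350,130:330],None,fx=3.3,fy=3.3,interpolation=cv2.INTER_CUBIC); save("scz",x)
for t in("fixture","plate_centre","roller","mark","lever","socket","wingnut"):
  for c in ("top","scene"):
    try:
        r=vision.outline_of(t,c); print(t,c,[(round(q["p"],2),np.round(q["box"]).tolist()) for q in r[:2]])
        if r: np.save(f"m_{t}_{c}.npy",r[0]["mask"])
    except Exception as e: print(t,c,e)
E
```

```text
(447, 183) [ 0.5753 -0.2558  0.1779]
(458, 243) [ 0.4506 -0.2651  0.1948]
(450, 215) [ 0.5111 -0.2631  0.1579]
(490, 212) [ 0.5157 -0.3473  0.1556]
(347, 222) [ 0.5009 -0.0479  0.1626]
(390, 220) [ 0.5063 -0.1416  0.1317]
(246, 211) [0.5498 0.1893 0.0054]
(244, 186) [ 0.6131  0.1955 -0.0009]
(251, 239) [0.4815 0.1772 0.0039]
(345, 245) [ 0.4589 -0.0467  0.0618]
(330, 210) [ 0.5438 -0.015   0.0332]
(300, 300) [ 0.3346  0.0612 -0.0009]
fixture top [(0.62, [319.0, 178.0, 514.0, 257.0])]
fixture scene [(0.5, [185.0, 215.0, 262.0, 277.0])]
plate_centre top [(0.94, [231.0, 177.0, 265.0, 247.0])]
plate_centre scene [(0.91, [316.0, 188.0, 380.0, 220.0])]
roller top [(0.9, [380.0, 199.0, 472.0, 230.0]), (0.74, [231.0, 174.0, 264.0, 248.0])]
roller scene [(0.77, [187.0, 213.0, 262.0, 279.0])]
mark top []
mark scene [(0.69, [187.0, 216.0, 258.0, 276.0])]
lever top [(0.74, [343.0, 274.0, 447.0, 306.0])]
lever scene [(0.74, [167.0, 210.0, 236.0, 268.0])]
socket top [(0.58, [257.0, 265.0, 276.0, 285.0])]
socket scene [(0.71, [285.0, 168.0, 303.0, 196.0])]
wingnut top [(0.92, [378.0, 142.0, 428.0, 166.0]), (0.15, [231.0, 176.0, 265.0, 248.0])]
wingnut scene [(0.65, [265.0, 296.0, 314.0, 330.0]), (0.5, [163.0, 211.0, 238.0, 272.0])]
```

View pics/topz.png

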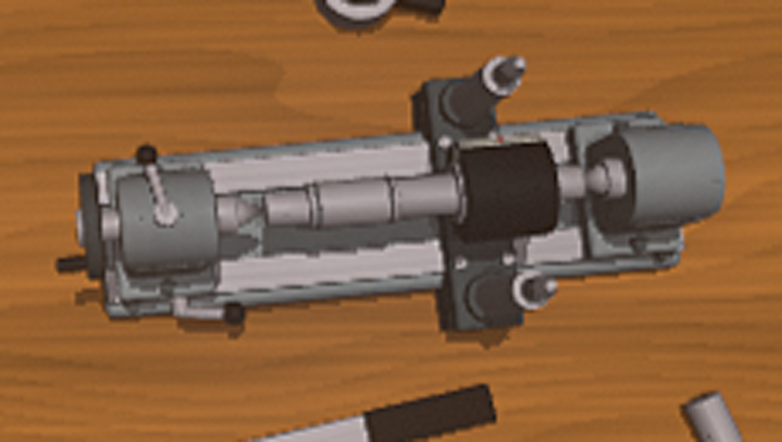

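View pics/plz.png

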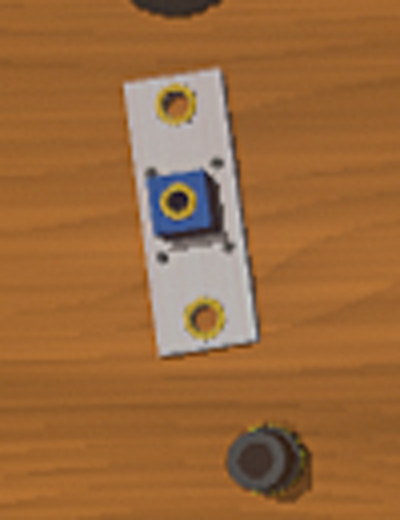

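View pics/scz.png

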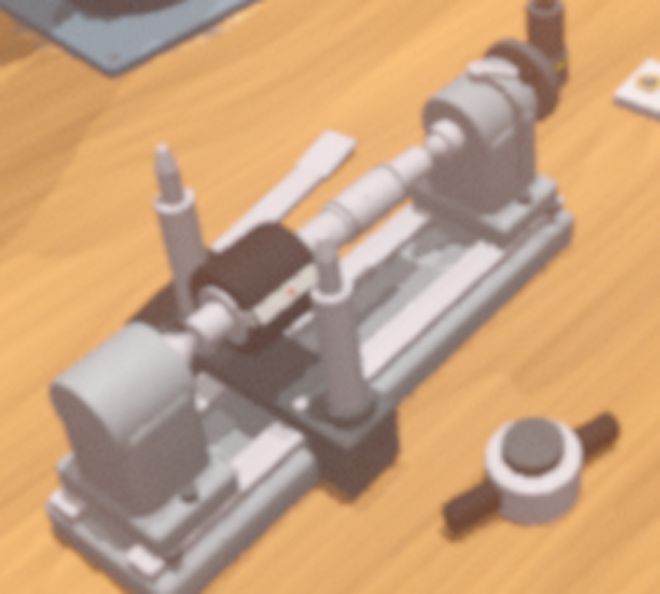

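```bash
cat >> h.py <<'E'
def ray(n,u,v,z,c4=None):
    c,f,R,t=c4 or cal(n); o=-R.T@t; dr=R.T@np.array([(u-c["cx"])/f,(v-c["cy"])/f,1]); return o+dr*(z-o[2])/dr[2]
E
python3 - <<'E'
from h import *
from scipy.optimize import least_squares
T=cal("top");S=cal("scene")
a=ray("top",451.8,179.2,.203,T); b=ray("top",461.4,245.3,.203,T)
print("top tips",a,b,np.linalg.norm(a-b),"seat",(a+b)/2,"yaw",np.degrees(np.arctan2(*(a-b)[[1,0]])))
a2=ray("scene",130+163/3.3,170+148/3.3,.203,S); b2=ray("scene",130+326/3.3,170+243/3.3,.203,S); print("scene",a2,b2,(a2+b2)/2)
# shoulders visible centers
# holes
p=ray("top",200+177/4,160+104/4,.012,T);q=ray("top",200+206/4,160+319/4,.012,T);m=ray("top",200+178/4,160+202/4,.052,T)
print("holes",p,q,np.linalg.norm(p-q),(p+q)/2,"yaw",np.degrees(np.arctan2(*(p-q)[[1,0]])),"block top",m)
# ridge: use depth
W=pts("top",np.load("top0.npy")); im=np.load("top0i.npy")
# axis points (journal top z .140): brightest? use cloud near journal
s=(a+b)/2; yaw=np.arctan2(*(a-b)[[1,0]])
c,sn=np.cos(yaw),np.sin(yaw)
L=(W-np.r_[s[:2],0])@np.array([[c,-sn,0],[sn,c,0],[0,0,1]])
for y0 in (0,60,80,100,110,130):
    k=(abs(L[...,1]-y0/1000)<.006)&(abs(L[...,0])<.05)&(L[...,2]>.10)
    Q=L[k]; print(y0,len(Q), Q[:,0].min().round(4),Q[:,0].max().round(4),Q[:,2].max().round(4),Q[Q[:,2]>Q[:,2].max()-.006][:,0].mean().round(4))
E
```

```text
top tips [ 0.5782053  -0.25910507  0.203     ] [ 0.44553772 -0.26908554  0.203     ] 0.1330424625776973 seat [ 0.51187151 -0.2640953   0.203     ] yaw 4.302210441879879
scene [ 0.45299707 -0.26981555  0.203     ] [ 0.58948715 -0.26417353  0.203     ] [ 0.52124211 -0.26699454  0.203     ]
holes [0.61064775 0.19264691 0.012     ] [0.47909866 0.17472949 0.012     ] 0.13276368886564596 [0.5448732 0.1836882 0.012    ] yaw 7.756143088015463 block top [0.5448613  0.18484532 0.052     ]
0 170 -0.0294 0.0327 0.1593 0.0021
60 63 -0.0103 0.0148 0.1403 0.0023
80 78 -0.0116 0.0174 0.1446 0.0029
100 81 -0.0119 0.0175 0.1443 0.002
110 78 -0.0116 0.0175 0.1432 0.0026
130 51 -0.0076 0.0137 0.1403 0.0028
```

```bash
cat >> h.py <<'E'
def fx(seatxy,yaw,L):  # local rel. to seat xy (x,y), z above bench
    c,s=np.cos(yaw),np.sin(yaw); L=np.atleast_2d(L)
    return np.c_[seatxy[0]+c*L[:,0]-s*L[:,1],seatxy[1]+s*L[:,0]+c*L[:,1],L[:,2]]
E
python3 - <<'E'
from h import *
T=cal("top");S=cal("scene")
for s,dx in (((.5125,-.2645),"top"),((.517,-.2655),"mid")):
  yaw=np.radians(4.3)
  for th in np.radians(range(40,100,6)):
    X=fx(s,yaw,[[.032*np.sin(th),0,.125+.032*np.cos(th)]])
    print(dx,round(np.degrees(th)),proj("top",X,T).round(1),proj("scene",X,S).round(1))
im=np.load("scene0i.npy").copy(); yaw=np.radians(4.3);s=(.515,-.265)
big=cv2.resize(im[170:350,130:330],None,fx=4,fy=4,interpolation=cv2.INTER_CUBIC)
def dr(L,col):
    p=(proj("scene",fx(s,yaw,L),S)-[130,170])*4
    cv2.polylines(big,[p.astype(np.int32)],False,col,1)
a=np.linspace(0,2*np.pi,40)
for y in(-.028,.028): dr(np.c_[.032*np.sin(a),0*a+y,.125+.032*np.cos(a)],(255,0,0))
for x in(-.066,.066):
    dr(np.c_[x+.012*np.sin(a),.012*np.cos(a),0*a+.163],(0,255,0)); dr([[x,0,.163],[x,0,.203]],(0,255,0))
save("ov",big)
E
```

```text
top 40 [[448.2 205.2]] [[212.6 250.7]]
top 46 [[447.7 204.2]] [[213.7 252.1]]
top 52 [[447.3 203.3]] [[214.7 253.5]]
top 58 [[446.8 202.6]] [[215.5 254.9]]
top 64 [[446.4 202.1]] [[216.3 256.3]]
top 70 [[445.9 201.7]] [[217.  257.7]]
top 76 [[445.5 201.5]] [[217.6 259. ]]
top 82 [[445.  201.4]] [[218.  260.4]]
top 88 [[444.6 201.5]] [[218.3 261.6]]
top 94 [[444.2 201.7]] [[218.5 262.8]]
mid 40 [[448.5 203. ]] [[213.8 252. ]]
mid 46 [[448.1 202.1]] [[214.8 253.4]]
mid 52 [[447.6 201.2]] [[215.8 254.8]]
mid 58 [[447.2 200.5]] [[216.7 256.2]]
mid 64 [[446.7 200. ]] [[217.5 257.6]]
mid 70 [[446.2 199.6]] [[218.1 259. ]]
mid 76 [[445.8 199.4]] [[218.7 260.4]]
mid 82 [[445.3 199.3]] [[219.2 261.7]]
mid 88 [[444.9 199.4]] [[219.5 262.9]]
mid 94 [[444.5 199.7]] [[219.7 264.1]]
```

View pics/ov.png

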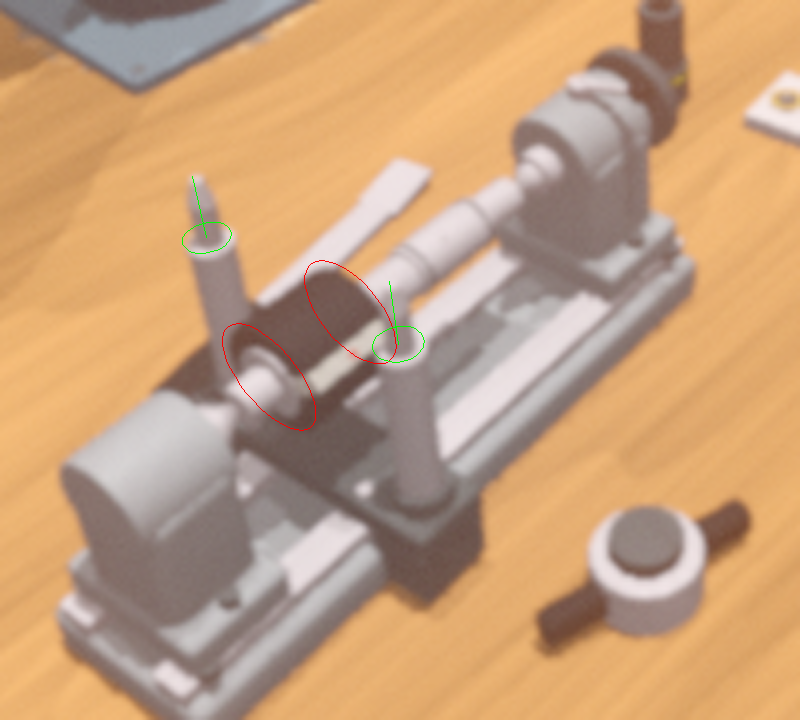

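```bash
python3 - <<'E'
from h import *
from scipy.spatial.transform import Rotation as Ro
c,f,R,t=cal("wrist"); st=sensors.state(); E=Ro.from_euler("xyz",st["ee_rot"],degrees=True).as_matrix()
o=-R.T@t
print("cam in tool",E.T@(o-st["ee_pos"]),"\naxes in tool\n",E.T@R.T, f)
print("floor centre",ray("wrist",320,150,0),o)
E
```

```text
cam in tool [ 0.07130948 -0.00082037 -0.14514637] 
axes in tool
 [[ 1.87305068e-04 -9.61516050e-01 -2.74748703e-01]
 [ 9.99999643e-01 -4.63708736e-05  8.44012503e-04]
 [-8.24271905e-04 -2.74748763e-01  9.61515698e-01]] 341.111084425379
floor centre [ 0.24382955 -0.60692056  0.        ] [ 0.29241133 -0.58394968  0.38387755]
```

>>> {"fn": "play_rows", "kwargs": {"series": [[0, 0, 0, 0, 0, 30, -1], [0, 0, 6, 25, 25, 60, -1], [0, 0, 12, 50, 50, 80, -1], [0, 0, 18, 75, 75, 100, -1], [0, 0, 24, 100, 100, 105, -1], [0, 0, 30, 125, 125, 105, -1], [0, 0, 36, 150, 150, 105, -1], [0, 0, 37, 150, 150, 105, -1]]}}

```text
time: 1.52
ee_pos: [0.3827, -0.4528, 0.3444]
ee_rot: [179.9, -0.3, 58.3]
force: [1.6, 0.5, -0.6]
gripper_width: 1.0
```

>>> {"fn": "play_rows", "kwargs": {"series": [[0, 0, 5, 25, 25, 0, -1], [0, 0, 11, 50, 50, 0, -1], [0, 0, 17, 75, 75, 0, -1], [0, 0, 23, 100, 100, 0, -1], [0, 0, 29, 125, 125, 0, -1], [0, 0, 35, 145, 150, 0, -1], [0, 0, 37, 145, 150, 0, -1], [0, 0, 37, 145, 150, 0, -1]]}}

```text
time: 2.18
ee_pos: [0.5221, -0.3075, 0.3437]
ee_rot: [180.0, -0.0, 94.6]
force: [-0.1, -1.3, 0.1]
gripper_width: 1.002
```

```bash
python3 - <<'E'
from h import *
st=sensors.state(); print(st["time"],st["qpos"].round(1),st["ee_pos"].round(4),st["ee_rot"].round(2),st["force"].round(2))
import pickle
im,d=vision.capture("wrist"); pickle.dump((im,d,cal("wrist")),open("w1.pkl","wb")); save("w1",im)
E
```

```text
2.1833 [ 42.6  23.  -22.5  86.9   9.   71.9  23.6] [ 0.5221 -0.3075  0.3437] [ 1.7997e+02 -4.0000e-02  9.4620e+01] [-0.14 -1.32  0.08]
```

View pics/w1.png

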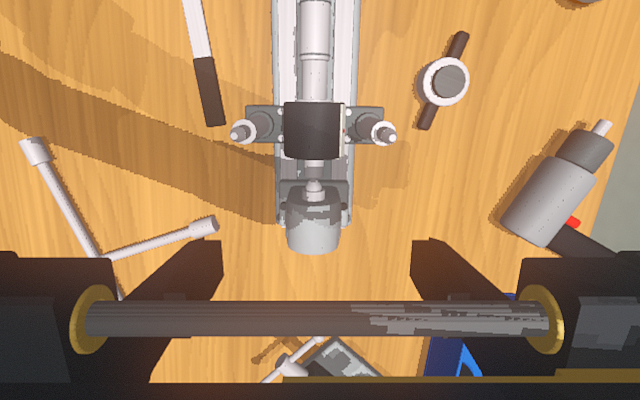

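The wrist view shows the drum at (312,130), the pins at (238,131) and (385,131), the mark as a sliver at about (344,130) and the journal at about (314,30).

```bash
python3 - <<'E'
from h import *
import pickle
im,d,C=pickle.load(open("w1.pkl","rb"))
x=cv2.resize(im[0:190,215:415],None,fx=4,fy=4,interpolation=cv2.INTER_CUBIC)[160:]; save("w1z",x)
E
```

```text
(no output)
```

View pics/w1z.png

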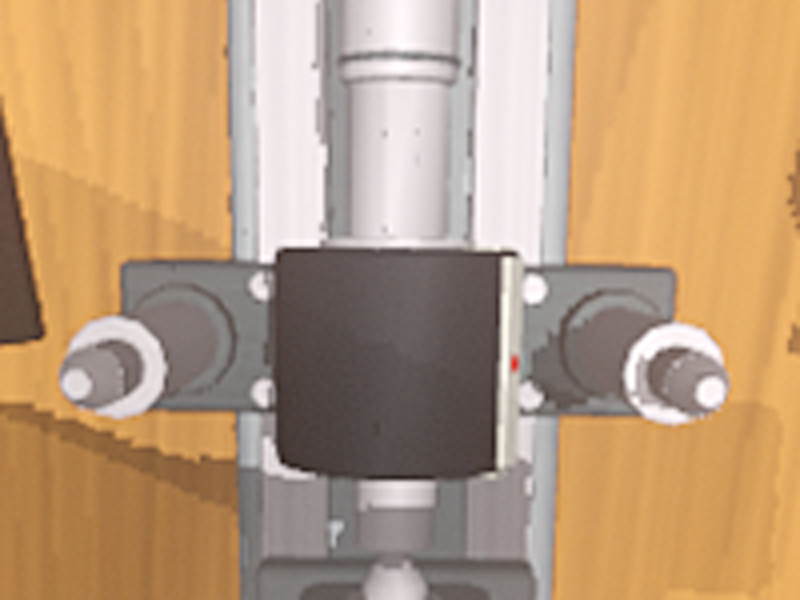

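```bash
python3 - <<'E'
from h import *
import pickle
from scipy.optimize import least_squares
im,d,C=pickle.load(open("w1.pkl","rb"))
z=lambda u,v:np.array([215+(u+.5)/4-.5,(v+160+.5)/4-.5])
obs=np.array([z(76,387),z(712,393),z(114.5,367),z(676,374),z(515,364),z(500,257),z(498,471)])
def model(p):
    x,y,yw,th,dz=p
    e=np.arctan2(5,32) # mark edge nearest top
    L=[[-.066,0,.203],[.066,0,.203],[-.066,0,.163],[.066,0,.163],[.032*np.sin(th),0,.125+.032*np.cos(th)],
       [.032*np.sin(th-e),.028,.125+.032*np.cos(th-e)],[.032*np.sin(th-e),-.028,.125+.032*np.cos(th-e)]]
    L=np.array(L); L[:,2]+=dz
    return proj("wrist",fx((x,y),yw,L),C)
r=least_squares(lambda p:((model(p)-obs)).ravel(),[.513,-.264,.075,1.1,0])
p=r.x; print(p, np.degrees(p[2:4])); print(r.fun.reshape(-1,2).round(2))
print("journal",fx(p[:2],p[2],[[0,.095,.125]]))
# axis from clouds of journal
E
```

```text
[ 0.51563499 -0.26766491  0.06534393  1.12448825 -0.0011964 ] [ 3.74393123 64.42843107]
[[ 0.2  -0.13]
 [-0.22 -0.04]
 [ 0.36  0.51]
 [-0.35  0.17]
 [-1.25  0.05]
 [ 1.18 -1.9 ]
 [ 0.04  1.41]]
journal [[ 0.50943173 -0.17286765  0.125     ]]
```

>>> {"fn": "play_rows", "kwargs": {"series": [[0, 0, -0.4, 5, 30, 0, -1], [0, 0, -0.9, 15, 60, -10, -1], [0, 0, -0.9, 25, 90, -30, -1], [0, 0, -0.9, 35, 120, -50, -1], [0, 0, -0.9, 35, 137, -64, -1], [0, 0, -0.9, 35, 137, -64, -1]]}}

```text
time: 2.73
ee_pos: [0.5542, -0.1689, 0.2768]
ee_rot: [-179.7, -0.2, 93.6]
force: [-0.3, 0.8, -0.0]
gripper_width: 1.002
```

>>> {"fn": "play_rows", "kwargs": {"series": [[-0.3, 5, 0, 0, 0, -10, -1], [-0.7, 10, 0, 0, 0, -20, -1], [-1.0, 15, 0, 0, 0, -30, -1], [-1.3, 20, 0, 0, 0, -40, -1], [-1.6, 25, 0, 0, 0, -50, -1], [-1.9, 29, 0, 0, 0, -60, -1], [-2.1, 31.9, 0, 0, 0, -70, -1], [-2.1, 31.9, 0, 0, 0, -78, -1]]}}

```text
time: 3.4
ee_pos: [0.5556, -0.1742, 0.1994]
ee_rot: [-147.8, 0.2, 93.3]
force: [-0.4, 0.4, -0.4]
gripper_width: 0.997
```

```bash
python3 - <<'E'
from h import *
st=sensors.state(); print(st["time"],st["qpos"].round(1),st["ee_pos"].round(4),st["ee_rot"].round(2),st["force"].round(2))
im,d=vision.capture("wrist"); save("w2",im)
E
```

```text
3.4 [ 19.8  47.1 -18.8  73.6  17.1  94.    2.2] [ 0.5556 -0.1742  0.1994] [-147.79    0.23   93.31] [-0.41  0.38 -0.4 ]
```

View pics/w2.png

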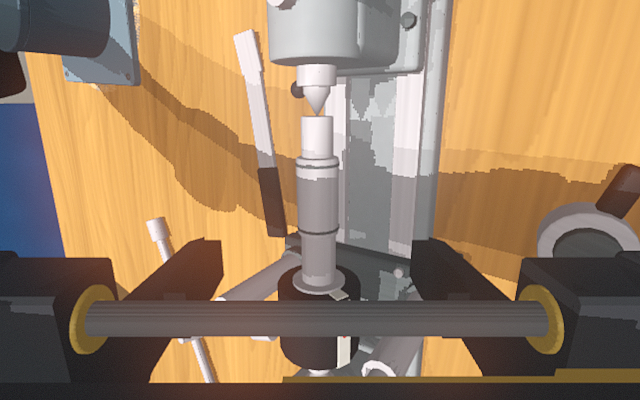

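>>> {"fn": "play_rows", "kwargs": {"series": [[0, 0, 0.4, -12, 0, -20, -1], [0, 0, 0.4, -24, 0, -39, -1], [0, 0, 0.4, -36, 0, -58, -1], [0, 0, 0.4, -46, 0, -74, -1], [0, 0, 0.4, -56, 0, -90, -1], [0, 0, 0.4, -56, 0, -90, -1], [0, 0, 0.4, -56, 0, -90, -1]]}}

```text
time: 4.03
ee_pos: [0.4993, -0.174, 0.1127]
ee_rot: [-148.1, 0.2, 93.7]
force: [0.2, -0.5, 0.1]
gripper_width: 1.0
```

```bash
python3 - <<'E'
from h import *
st=sensors.state(); print(st["time"],st["qpos"].round(1),st["ee_pos"].round(4),st["ee_rot"].round(2),st["force"].round(2))
im,d=vision.capture("wrist"); save("w3",im)
E
```

```text
4.0333 [ 21.8  47.8 -18.8  86.   18.8  81.2   0.2] [ 0.4993 -0.174   0.1127] [-148.07    0.25   93.74] [ 0.16 -0.46  0.11]
```

View pics/w3.png

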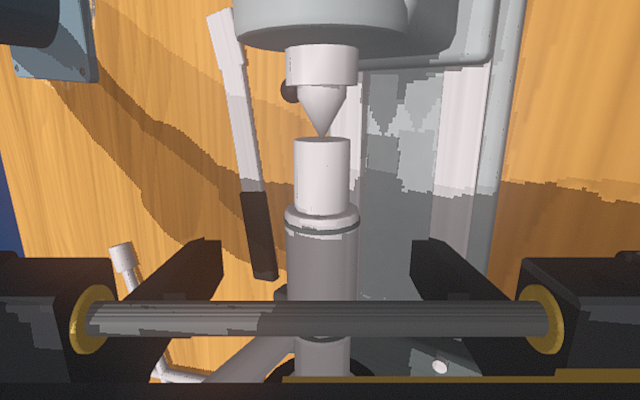

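The roller axis is at u≈321 and the finger centre at about 316. Dropping 3.5 mm corrects both the height and the centring. Next I close and turn.

>>> {"fn": "play_rows", "kwargs": {"series": [[0, 0, 0, 0, 0, -3.5, -1], [0, 0, 0, 0, 0, -3.5, -1], [0, 0, 0, 0, 0, -3.5, 0.3], [0, 0, 0, 0, 0, -3.5, 1], [0, 0, 0, 0, 0, -3.5, 1], [0, 0, 0, 0, 0, -3.5, 1], [0, 0, 0, 0, 0, -3.5, 1], [0, 0, 0, 0, 0, -3.5, 1]], "force": 25}}

```text
time: 4.75
ee_pos: [0.4998, -0.1725, 0.1082]
ee_rot: [-148.0, 0.2, 93.9]
force: [0.4, -0.2, -0.2]
gripper_width: 0.571
```

```bash
python3 - <<'E'
from h import *
st=sensors.state(); print(st["time"],st["ee_pos"].round(4),st["ee_rot"].round(2),st["force"].round(2),st["ft_torque"].round(2),st["gripper_width"])
E
```

```text
4.75 [ 0.4998 -0.1725  0.1082] [-148.03    0.18   93.88] [ 0.38 -0.16 -0.23] [-0.07 -0.58  0.02] 0.5705681664614489
```

>>> {"fn": "play_rows", "kwargs": {"series": [[0, 0, 0, 0, 0, 0, 1], [0, 0, 0, 0, 0, 0, 1], [0, 0, 0, 0, 0, 0, 1], [0, 0, 0, 0, 0, 0, 1], [0, 0, 0, 0, 0, 0, 1], [0, 0, 0, 0, 0, 0, 1]]}}

```text
time: 5.25
ee_pos: [0.4993, -0.1725, 0.1085]
ee_rot: [-148.0, 0.2, 93.9]
force: [-2.4, -0.1, 3.9]
gripper_width: 0.328
```

>>> {"fn": "play_rows", "kwargs": {"series": [[0.26, -4, 0, 1.2, 0.1, -0.7, 1], [0.52, -8, 0, 2.3, 0.1, -1.2, 1], [0.78, -12, 0, 3.6, 0.2, -1.7, 1], [1.04, -16, 0, 4.8, 0.3, -2.1, 1], [1.3, -20, 0, 6.1, 0.4, -2.5, 1], [1.57, -24, 0, 7.4, 0.5, -2.7, 1], [1.83, -28, 0, 8.7, 0.6, -2.8, 1], [2.09, -32, 0, 10.1, 0.7, -2.9, 1]]}}

```text
time: 5.92
ee_pos: [0.5097, -0.1718, 0.1052]
ee_rot: [179.7, 0.2, 93.8]
force: [2.1, -0.7, -7.6]
gripper_width: 0.323
```

```bash
python3 - <<'E'
from h import *
st=sensors.state(); print(st["time"],st["qpos"].round(1),st["ee_pos"].round(4),st["ee_rot"].round(2),st["force"].round(2),st["ft_torque"].round(2),st["gripper_width"])
E
```

```text
5.9167 [ 32.1  32.7 -23.8 109.9  19.6  41.    0.6] [ 0.5097 -0.1718  0.1052] [179.71   0.24  93.8 ] [ 2.11 -0.73 -7.65] [-0.2  -0.18  0.21] 0.3226713354693791
```

Joint 6 is dropping fast (41°), so I'll release, tilt back and regrip for the second half.

>>> {"fn": "play_rows", "kwargs": {"series": [[0, 0, 0, 0, 0, 0, -1], [0, 0, 0, 0, 0, 0, -1], [0, 0, 0, 0, 0, 0, -1], [0, 0, 0, 0, 0, 0, -1], [0, 0, 0, 0, 0, 0, -1], [0, 0, 0, 0, 0, 0, -1], [0, 0, 0, 0, 0, 0, -1], [0, 0, 0, 0, 0, 0, -1]]}}

```text
time: 6.58
ee_pos: [0.5101, -0.1717, 0.1052]
ee_rot: [179.9, 0.2, 93.8]
force: [0.1, -0.1, 0.5]
gripper_width: 0.909
```

>>> {"fn": "play_rows", "kwargs": {"series": [[-0.26, 4, 0, -1.3, 0, 0, -1], [-0.52, 8, 0, -2.6, -0.2, 0.2, -1], [-0.78, 12, 0, -4, -0.3, 0.4, -1], [-1.04, 16, 0, -5.2, -0.3, 0.7, -1], [-1.3, 20, 0, -6.5, -0.4, 1.2, -1], [-1.57, 24, 0, -7.7, -0.5, 1.6, -1], [-1.83, 28, 0, -8.9, -0.6, 2.2, -1], [-2.09, 32, 0, -10.1, -0.7, 2.9, -1]]}}

```text
time: 7.25
ee_pos: [0.5001, -0.1724, 0.1084]
ee_rot: [-147.9, 0.2, 93.9]
force: [0.4, -0.2, 0.0]
gripper_width: 0.998
```

```bash
python3 - <<'E'
from h import *
st=sensors.state(); print(st["time"],st["qpos"].round(1),st["ee_pos"].round(4),st["ee_rot"].round(2),st["force"].round(2),st["ft_torque"].round(2),st["gripper_width"])
im,d=vision.capture("wrist"); save("w4",im)
im,d=vision.capture("scene"); save("s4",cv2.resize(im[170:350,130:330],None,fx=3.3,fy=3.3,interpolation=cv2.INTER_CUBIC))
E
```

```text
7.25 [ 21.6  48.3 -18.8  85.8  18.9  81.1   0. ] [ 0.5001 -0.1724  0.1084] [-147.86    0.19   93.89] [ 0.38 -0.16  0.04] [-0.03 -0.63 -0.03] 0.9981060673995122
```

View pics/w4.png

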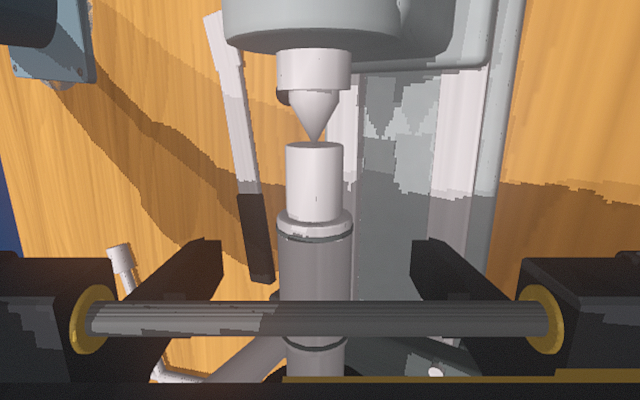

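View pics/s4.png

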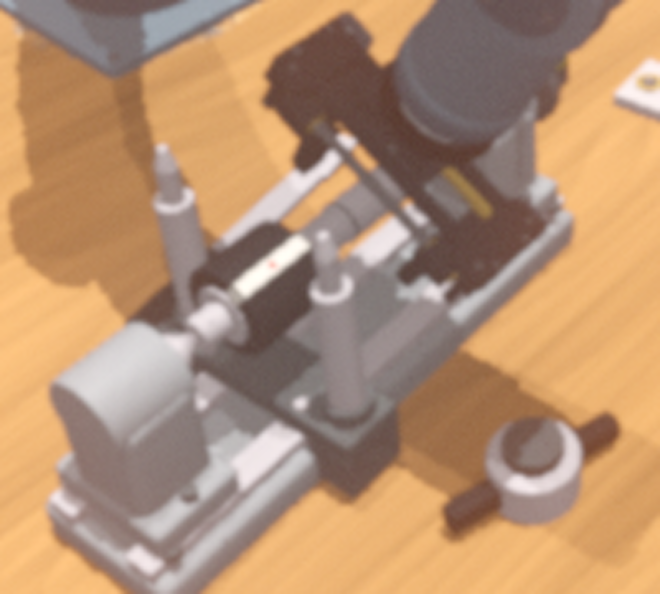

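The roller turned and the mark now leans about 30°. I'll grip again and do the second half.

>>> {"fn": "play_rows", "kwargs": {"series": [[0, 0, 0, 0, 0, 0, 1], [0, 0, 0, 0, 0, 0, 1], [0, 0, 0, 0, 0, 0, 1], [0, 0, 0, 0, 0, 0, 1], [0, 0, 0, 0, 0, 0, 1], [0, 0, 0, 0, 0, 0, 1], [0, 0, 0, 0, 0, 0, 1], [0, 0, 0, 0, 0, 0, 1]]}}

```text
time: 8.02
ee_pos: [0.4998, -0.1725, 0.1083]
ee_rot: [-148.0, 0.2, 93.9]
force: [0.0, 0.7, 0.4]
gripper_width: 0.418
```

>>> {"fn": "play_rows", "kwargs": {"series": [[0, 0, 0, 0, 0, 0, 1], [0, 0, 0, 0, 0, 0, 1], [0, 0, 0, 0, 0, 0, 1], [0, 0, 0, 0, 0, 0, 1], [0, 0, 0, 0, 0, 0, 1]]}}

```text
time: 8.43
ee_pos: [0.4993, -0.1726, 0.1085]
ee_rot: [-148.0, 0.2, 93.9]
force: [-4.2, 0.7, 5.1]
gripper_width: 0.327
```

>>> {"fn": "play_rows", "kwargs": {"series": [[0.26, -4, 0, 1.2, 0.1, -0.7, 1], [0.52, -8, 0, 2.3, 0.1, -1.2, 1], [0.78, -12, 0, 3.6, 0.2, -1.7, 1], [1.04, -16, 0, 4.8, 0.3, -2.1, 1], [1.3, -20, 0, 6.1, 0.4, -2.5, 1], [1.57, -24, 0, 7.4, 0.5, -2.7, 1], [1.83, -28, 0, 8.7, 0.6, -2.8, 1], [2.09, -32, 0, 10.1, 0.7, -2.9, 1]]}}

```text
time: 9.1
ee_pos: [0.5098, -0.1718, 0.1052]
ee_rot: [179.7, 0.2, 93.8]
force: [-0.1, -0.7, -7.8]
gripper_width: 0.328
```

```bash
python3 - <<'E'
from h import *
st=sensors.state(); print(st["time"],st["qpos"].round(1),st["ee_pos"].round(4),st["ee_rot"].round(2),st["force"].round(2),st["ft_torque"].round(2),st["gripper_width"])
im,d=vision.capture("scene"); save("s5",cv2.resize(im[200:300,160:280],None,fx=5,fy=5,interpolation=cv2.INTER_CUBIC))
im,d=vision.capture("top"); save("t5",cv2.resize(im[160:270,400:520],None,fx=5,fy=5,interpolation=cv2.INTER_CUBIC))
E
```

```text
9.1 [ 32.2  32.8 -23.8 109.9  19.7  41.    0.6] [ 0.5098 -0.1718  0.1052] [179.71   0.24  93.79] [-0.12 -0.71 -7.79] [-0.21 -0.02  0.16] 0.32819105900916956
```

View pics/s5.png

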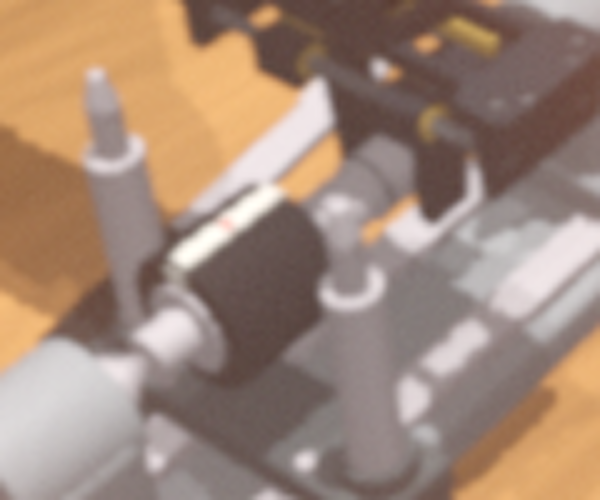

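View pics/t5.png

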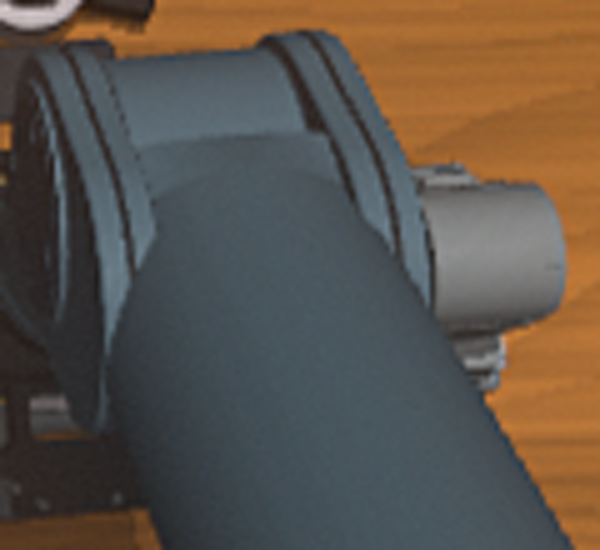

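>>> {"fn": "play_rows", "kwargs": {"series": [[0, 0, 0, 0, 0, 0, -1], [0, 0, 0, 0, 0, 0, -1], [0, 0, 0, 0, 0, 0, -1], [0, 0, 0, 0, 0, 0, -1], [0, 0, 0, 0, 0, 0, -1], [0, 0, 0, 0, 0, 0, -1], [0, 0, 0, 0, 0, 0, -1], [0, 0, 0, 0, 0, 0, -1]]}}

```text
time: 9.87
ee_pos: [0.5099, -0.1718, 0.1053]
ee_rot: [179.9, 0.2, 93.8]
force: [-0.6, -0.6, 0.2]
gripper_width: 0.908
```

>>> {"fn": "play_rows", "kwargs": {"series": [[0, 0, 0, 0, 0, 35, -1], [0, 0, 0, 0, 0, 70, -1], [0, 0, 0, 0, 0, 105, -1], [0, 0, 0, 0, 0, 140, -1], [0, 0, 0, 2, -35, 170, -1], [0, 0, 0, 5, -70, 200, -1], [0, 0, 0, 10, -105, 200, -1], [0, 0, 0, 10, -136, 200, -1]]}}

```text
time: 10.53
ee_pos: [0.5213, -0.3111, 0.3085]
ee_rot: [179.6, 0.5, 93.7]
force: [0.3, -1.2, -1.1]
gripper_width: 0.997
```

>>> {"fn": "play_rows", "kwargs": {"series": [[0, 0, 0, 0, 0, 0, -1], [0, 0, 0, 0, 0, 0, -1]]}}

```text
time: 10.7
ee_pos: [0.5191, -0.3098, 0.3048]
ee_rot: [179.9, 0.2, 93.5]
force: [0.1, 0.7, -0.1]
gripper_width: 0.996
```

```bash
python3 - <<'E'
from h import *
import pickle
st=sensors.state(); print(st["time"],st["qpos"].round(1),st["ee_pos"].round(4),st["ee_rot"].round(2),st["force"].round(2))
im,d=vision.capture("wrist"); pickle.dump((im,d,cal("wrist"),st),open("w6.pkl","wb")); save("w6",im)
x=cv2.resize(im[0:190,215:415],None,fx=4,fy=4,interpolation=cv2.INTER_CUBIC)[160:]; save("w6z",x)
E
```

```text
10.7 [ 45.   24.8 -25.4  90.1  11.4  67.5  20.8] [ 0.5191 -0.3098  0.3048] [179.94   0.22  93.53] [ 0.06  0.69 -0.11]
```

View pics/w6z.png

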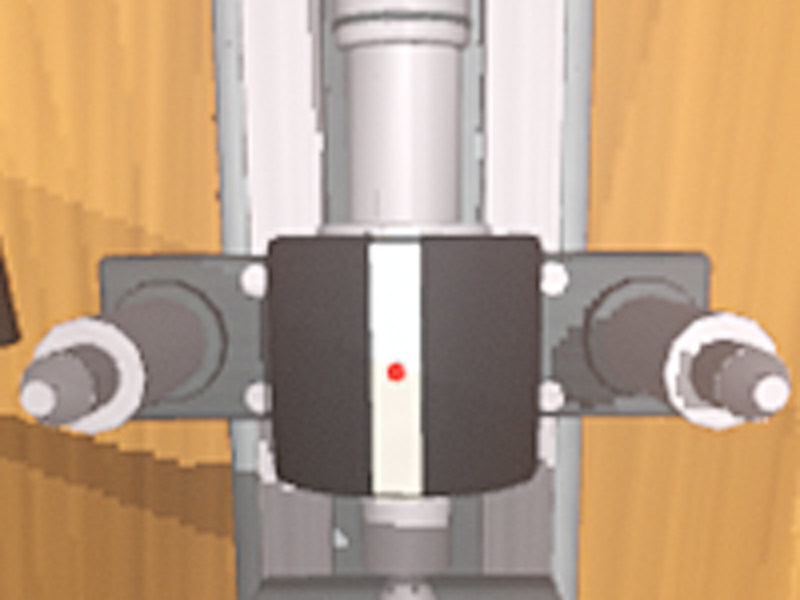

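The mark is at u≈396 (zoomed) and the drum and pin midpoints at about 404, so it overshot by about 3°. I'll fit it.

```bash
cat > fit.py <<'E'
from h import *
from scipy.optimize import least_squares
def fit(C,obs):
    def model(p):
        x,y,yw,th,dz=p; e=np.arctan2(5,32)
        L=[[-.066,0,.203],[.066,0,.203],[-.066,0,.163],[.066,0,.163]]
        for t,yy in ((th,0),(th-e,.028),(th-e,-.028),(th+e,.028),(th+e,-.028)): L.append([.032*np.sin(t),yy,.125+.032*np.cos(t)])
        L=np.array(L); L[:,2]+=dz
        return proj("wrist",fx((x,y),yw,L),C)
    r=least_squares(lambda p:((model(p)-obs)).ravel(),[.513,-.264,.075,0,0])
    print(r.x.round(4),np.degrees(r.x[2:4])); print(r.fun.reshape(-1,2).round(2).tolist()); return r.x
E
python3 - <<'E'
from fit import *
import pickle
im,d,C,st=pickle.load(open("w6.pkl","rb"))
z=lambda u,v:np.array([215+(u+.5)/4-.5,(v+160+.5)/4-.5])
fit(C,np.array([z(40,398),z(769,395),z(90,375),z(720,372),z(396.5,372),z(369,240),z(372,494),z(421,240),z(422,494)]))
E
```

```text
[ 0.5171 -0.2631  0.0694 -0.0576 -0.0039] [ 3.97376132 -3.30244511]
[[0.61, -0.25], [-0.42, -0.34], [0.16, 0.13], [-0.39, 0.16], [-0.12, -0.15], [0.68, -1.12], [0.65, 1.46], [-0.53, -1.17], [-0.67, 1.52]]
```

>>> {"fn": "play_rows", "kwargs": {"series": [[0, 0, 0, -3, 35, 0, -1], [0, 0, 0, -6, 70, -10, -1], [0, 0, 0, -10, 105, -40, -1], [0, 0, 0, -10, 136, -70, -1], [0, 0, 0, -10, 136, -105, -1], [0, 0, 0, -10, 136, -140, -1], [0, 0, 0, -10, 136, -170, -1], [0, 0, 0, -10, 136, -200, 0]]}}

```text
time: 11.42
ee_pos: [0.5094, -0.1692, 0.104]
ee_rot: [179.9, 0.2, 94.0]
force: [1.1, -0.4, 0.5]
gripper_width: 0.944
```

>>> {"fn": "play_rows", "kwargs": {"series": [[0, 0, 0, 0, 0, 0, 1], [0, 0, 0, 0, 0, 0, 1], [0, 0, 0, 0, 0, 0, 1], [0, 0, 0, 0, 0, 0, 1], [0, 0, 0, 0, 0, 0, 1], [0, 0, 0, 0, 0, 0, 1], [0, 0, 0, 0, 0, 0, 1], [0, 0, 0, 0, 0, 0, 1]]}}

```text
time: 12.08
ee_pos: [0.5101, -0.172, 0.1058]
ee_rot: [179.9, 0.3, 93.8]
force: [-1.4, -0.2, -0.4]
gripper_width: 0.343
```

>>> {"fn": "play_rows", "kwargs": {"series": [[0, 0, 0, 0, 0, 0, 1], [0, 0, 0, 0, 0, 0, 1], [0, 0, 0, 0, 0, 0, 1], [-0.1, 1.7, 0, -0.5, 0, 0, 1], [-0.2, 3.3, 0, -1.1, 0, 0, 1], [-0.2, 3.4, 0, -1.1, 0, 0, 1], [-0.2, 3.4, 0, -1.1, 0, 0, 1]]}}

```text
time: 12.67
ee_pos: [0.5086, -0.1721, 0.1058]
ee_rot: [-176.6, 0.2, 93.8]
force: [-2.5, -0.4, 6.3]
gripper_width: 0.328
```

>>> {"fn": "play_rows", "kwargs": {"series": [[0, 0, 0, 0, 0, 0, -1], [0, 0, 0, 0, 0, 0, -1], [0, 0, 0, 0, 0, 0, -1], [0, 0, 0, 0, 0, 0, -1], [0, 0, 0, 0, 0, 0, -1], [0, 0, 0, 0, 0, 0, -1], [0, 0, 0, 0, 0, 0, -1], [0, 0, 0, 0, 0, 0, -1]]}}

```text
time: 13.33
ee_pos: [0.5088, -0.1718, 0.1053]
ee_rot: [-176.7, 0.2, 93.8]
force: [0.3, 0.1, -0.7]
gripper_width: 0.908
```

>>> {"fn": "play_rows", "kwargs": {"series": [[0.1, -1.7, 0, 0, 0, 35, -1], [0.2, -3.4, 0, 0, 0, 70, -1], [0.2, -3.4, 0, 0, 0, 105, -1], [0.2, -3.4, 0, 0, 0, 140, -1], [0.2, -3.4, 0, 2, -35, 170, -1], [0.2, -3.4, 0, 5, -70, 200, -1], [0.2, -3.4, 0, 8, -105, 200, -1], [0.2, -3.4, 0, 8, -136, 200, -1]]}}

```text
time: 14.0
ee_pos: [0.518, -0.3112, 0.3085]
ee_rot: [179.6, 0.5, 93.7]
force: [-0.7, -0.3, -1.3]
gripper_width: 1.004
```

>>> {"fn": "play_rows", "kwargs": {"series": [[0, 0, 0, 0, 0, 0, -1], [0, 0, 0, 0, 0, 0, -1], [0, 0, 0, 0, 0, 0, -1]]}}

```text
time: 14.25
ee_pos: [0.5168, -0.3067, 0.3049]
ee_rot: [179.9, 0.2, 93.8]
force: [-0.3, -0.7, -0.0]
gripper_width: 1.001
```

```bash
python3 - <<'E'
from h import *
import pickle
st=sensors.state(); print(st["time"],st["qpos"].round(1),st["ee_pos"].round(4),st["ee_rot"].round(2),st["force"].round(2))
im,d=vision.capture("wrist"); pickle.dump((im,d,cal("wrist"),st),open("w7.pkl","wb")); save("w7",im)
x=cv2.resize(im[0:190,215:415],None,fx=4,fy=4,interpolation=cv2.INTER_CUBIC)[160:]; save("w7z",x)
E
```

```text
14.25 [ 45.2  24.5 -25.7  90.6  11.4  67.3  20.9] [ 0.5168 -0.3067  0.3049] [1.7992e+02 1.6000e-01 9.3800e+01] [-0.25 -0.75 -0.03]
```

View pics/w7z.png

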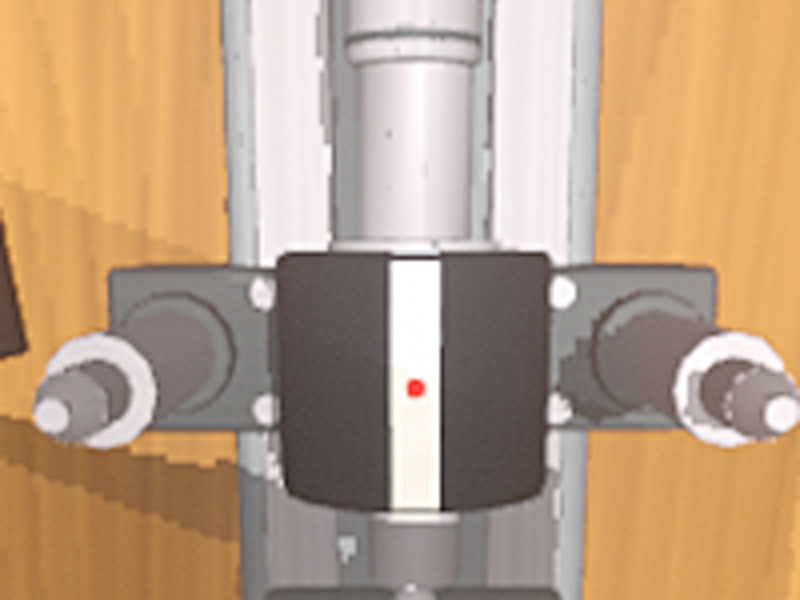

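```bash
python3 - <<'E'
from fit import *
import pickle
im,d,C,st=pickle.load(open("w7.pkl","rb"))
z=lambda u,v:np.array([215+(u+.5)/4-.5,(v+160+.5)/4-.5])
p=fit(C,np.array([z(52,414),z(781,411),z(102,391),z(730,388.5),z(416,388),z(390,256),z(389,511),z(441,256),z(441,511)]))
from scipy.spatial.transform import Rotation as Ro
E=Ro.from_euler("xyz",st["ee_rot"],degrees=True)
print("seat in tool frame", E.inv().apply(np.r_[p[:2],.163+p[4]]-st["ee_pos"]), st["ee_pos"])
print(ray("wrist",*z(52,414),.203,C),ray("wrist",*z(781,411),.203,C))
E
```

```text
[ 0.5169 -0.2646  0.0711  0.0024 -0.0029] [4.07628308 0.13986279]
[[0.75, 0.22], [-0.39, 0.31], [-0.14, 0.01], [-0.27, 0.07], [-0.14, -0.28], [0.4, -1.14], [1.04, 1.02], [-0.54, -1.18], [-0.76, 0.98]]
seat in tool frame [0.0424287  0.00266901 0.14471981] [ 0.51679618 -0.30672458  0.30491438]
[ 0.45120882 -0.26875361  0.203     ] [ 0.5821241  -0.25935608  0.203     ]
```

The mark is up, fitted at θ≈0.1°. Seat is at (0.517,-0.2645), yaw 4.1°. Next I go to look at the plate.

>>> {"fn": "play_rows", "kwargs": {"series": [[0, 0, 0.5, 4, 40, 15, -1], [0, 0, 1, 8, 80, 15, -1], [0, 0, 1.5, 12, 120, 15, -1], [0, 0, 2, 16, 160, 15, -1], [0, 0, 2.5, 20, 200, 15, -1], [0, 0, 3, 24, 240, 15, -1], [0, 0, 3.5, 28, 280, 15, -1], [0, 0, 3.9, 31, 320, 5, -1]]}}

```text
time: 14.97
ee_pos: [0.5481, 0.016, 0.312]
ee_rot: [179.7, 0.3, 97.8]
force: [0.2, 0.1, 0.3]
gripper_width: 1.0
```

>>> {"fn": "play_rows", "kwargs": {"series": [[0, 0, 0, 0, 35, -20, -1], [0, 0, 0, 0, 75, -40, -1], [0, 0, 0, 0, 110, -60, -1], [0, 0, 0, 0, 125, -90, -1], [0, 0, 0, 0, 125, -90, -1], [0, 0, 0, 0, 125, -90, -1], [0, 0, 0, 0, 125, -90, -1]]}}

```text
time: 15.55
ee_pos: [0.5479, 0.1372, 0.221]
ee_rot: [179.9, 0.3, 97.7]
force: [0.4, -0.4, 0.9]
gripper_width: 1.001
```

```bash
python3 - <<'E'
from h import *
import pickle
st=sensors.state(); print(st["time"],st["qpos"].round(1),st["ee_pos"].round(4),st["ee_rot"].round(2),st["force"].round(2))
im,d=vision.capture("wrist"); pickle.dump((im,d,cal("wrist"),st),open("w8.pkl","wb")); save("w8",im)
E
```

```text
15.55 [  7.2  27.5 -34.4 100.9  18.4  57.2 -26.5] [0.5479 0.1372 0.221 ] [179.87   0.25  97.7 ] [ 0.43 -0.44  0.88]
```

View pics/w8.png

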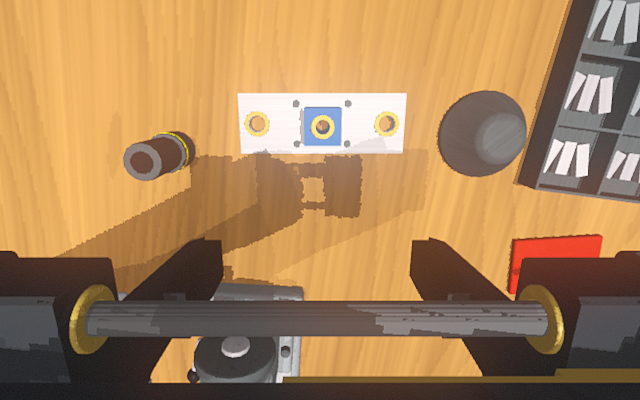

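The plate lies level in the picture: holes at (257.5,124) and (387,123.5), block top centre at (323,126).

```bash
python3 - <<'E'
from h import *
import pickle
im,d,C,st=pickle.load(open("w8.pkl","rb"))
x=cv2.resize(im[85:165,230:415],None,fx=4,fy=4,interpolation=cv2.INTER_CUBIC); save("w8z",x)
h=cv2.cvtColor(im,cv2.COLOR_RGB2HSV)
b=((h[...,0]>100)&(h[...,0]<130)&(h[...,1]>90)).astype(np.uint8); b[:85]=0;b[165:]=0;b[:,:280]=0;b[:,370:]=0
ys,xs=np.nonzero(b); print("blue box",xs.min(),xs.max(),ys.min(),ys.max())
y=((h[...,0]>18)&(h[...,0]<32)&(h[...,1]>110)).astype(np.uint8)
for lo,hi in((243,273),(372,402)):
    m=np.zeros_like(y); m[108:140,lo:hi]=y[108:140,lo:hi]; n,_,s,c=cv2.connectedComponentsWithStats(m); i=1+np.argmax(s[1:,4]); print(s[i],c[i]); 
    bb=s[i]; ctr=(bb[0]+(bb[2]-1)/2,bb[1]+(bb[3]-1)/2); print(ctr,ray("wrist",*ctr,.012,C))
# plate corners
w=(im.min(-1)>200).astype(np.uint8); n,l,s,c=cv2.connectedComponentsWithStats(w); 
i=l[140,280]; k=cv2.findContours((l==i).astype(np.uint8),0,1)[0][0]; print(cv2.minAreaRect(k), cv2.boundingRect(k))
E
```

```text
blue box 304 340 108 144
[245 112  24  24 204] [256.5245098  123.33823529]
(np.float64(256.5), np.float64(123.5)) [0.48336296 0.17614165 0.012     ]
[375 112  24  24 198] [386.26262626 123.48989899]
(np.float64(386.5), np.float64(123.5)) [0.61447293 0.19366952 0.012     ]
((322.0, 123.0), (60.0, 168.0), 90.0) (238, 93, 169, 61)
```

View pics/w8z.png

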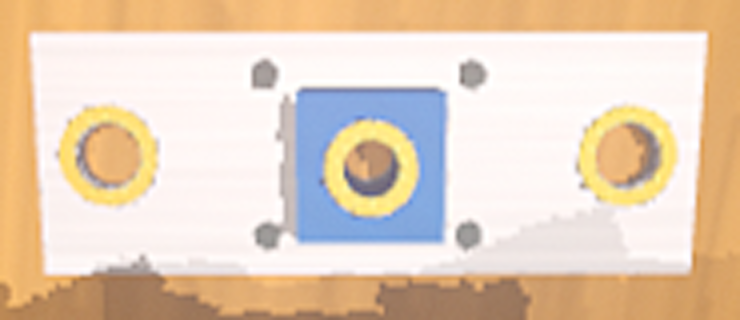

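>>> {"fn": "play_rows", "kwargs": {"series": [[0, 0, 0, 1, 25, -20, -1], [0, 0, 0, 1, 48, -50, -1], [0, 0, 0, 1, 48, -85, -1], [0, 0, 0, 1, 48, -120, -1], [0, 0, 0, 1, 48, -145, -1], [0, 0, 0, 1, 48, -145, -1], [0, 0, 0, 1, 48, -145, -1], [0, 0, 0, 1, 48, -145, -1]]}}

```text
time: 16.27
ee_pos: [0.5506, 0.1852, 0.0777]
ee_rot: [179.7, 0.2, 97.6]
force: [0.1, 1.4, 0.9]
gripper_width: 1.003
```

```bash
python3 - <<'E'
from h import *
st=sensors.state(); print(st["time"],st["qpos"].round(1),st["ee_pos"].round(4),st["ee_rot"].round(2),st["force"].round(2))
im,d=vision.capture("wrist"); save("w9",im)
E
```

```text
16.2667 [ -1.9  39.8 -28.9 103.6  27.3  43.3 -37.8] [0.5506 0.1852 0.0777] [179.7    0.2   97.58] [0.13 1.37 0.92]
```

View pics/w9.png

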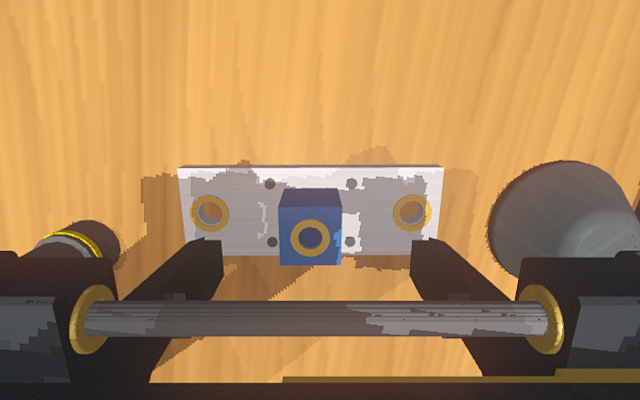

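>>> {"fn": "play_rows", "kwargs": {"series": [[0, 0, 0, -1.5, 0, -15, -1], [0, 0, 0, -1.5, 0, -30, -1], [0, 0, 0, -1.5, 0, -42, -1], [0, 0, 0, -1.5, 0, -52, -1], [0, 0, 0, -1.5, 0, -57, -1], [0, 0, 0, -1.5, 0, -57, -1]]}}

```text
time: 16.82
ee_pos: [0.5471, 0.185, 0.0178]
ee_rot: [179.9, 0.2, 97.7]
force: [-0.7, -0.9, 0.4]
gripper_width: 0.996
```

>>> {"fn": "play_rows", "kwargs": {"series": [[0, 0, 0, 0.5, 0, 1.5, 1], [0, 0, 0, 0.5, 0, 1.5, 1], [0, 0, 0, 0.5, 0, 1.5, 1], [0, 0, 0, 0.5, 0, 1.5, 1], [0, 0, 0, 0.5, 0, 1.5, 1], [0, 0, 0, 0.5, 0, 1.5, 1], [0, 0, 0, 0.5, 0, 1.5, 1], [0, 0, 0, 0.5, 0, 1.5, 1]], "force": 40}}

```text
time: 17.48
ee_pos: [0.5478, 0.1852, 0.0198]
ee_rot: [179.9, 0.2, 97.7]
force: [-0.3, -1.5, 0.1]
gripper_width: 0.421
```

>>> {"fn": "play_rows", "kwargs": {"series": [[0, 0, 0, 0, 0, 0, 1], [0, 0, 0, 0, 0, 0, 1], [0, 0, 0, 0, 0, 0, 1], [0, 0, 0, 0, 0, 0, 1]]}}

```text
time: 17.82
ee_pos: [0.5478, 0.1851, 0.0198]
ee_rot: [179.9, 0.2, 97.7]
force: [-0.3, -0.8, 0.2]
gripper_width: 0.383
```

```bash
python3 - <<'E'
from h import *
st=sensors.state(); print(st["time"],st["qpos"].round(1),st["ee_pos"].round(4),st["ee_rot"].round(2),st["force"].round(2),st["gripper_width"]*88)
im,d=vision.capture("wrist"); save("w10",im)
E
```

```text
17.8167 [ -4.2  44.8 -25.9 104.4  30.6  37.9 -40.5] [0.5478 0.1851 0.0198] [179.91   0.23  97.66] [-0.27 -0.8   0.16] 33.729355783240955
```

View pics/w10.png

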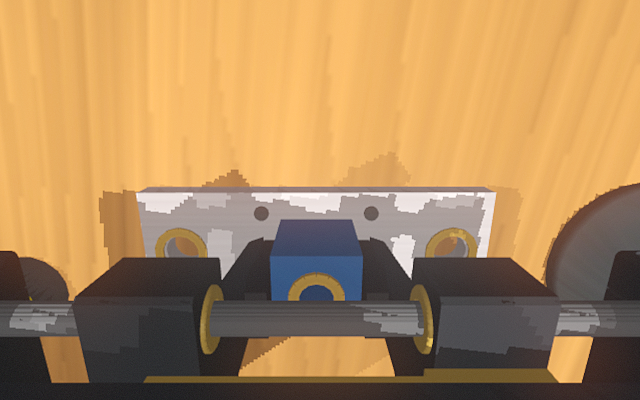

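Gripped: opening 33.7 mm, and both holes show at about (181,246) and (454,246). I'll check where the plate sits relative to the tool.

```bash
python3 - <<'E'
from h import *
from scipy.spatial.transform import Rotation as Ro
im=cv2.imread("pics/w10.png")[:,:,::-1]
st=sensors.state();C=cal("wrist"); E=Ro.from_euler("xyz",st["ee_rot"],degrees=True)
x=cv2.resize(im[180:270,130:500],None,fx=2.1,fy=4,interpolation=cv2.INTER_CUBIC); save("w10z",x)
for n,u,v in(("cornL",145,191),("cornR",488,191),("holeL",181,247),("holeR",454,247),("holL2",181,244),("blkL",279,220),("blkR",356,220)):
    z=.052 if n[0]=="b" else .012
    w=ray("wrist",u,v,z,C); print(n,w.round(4),"tool",E.inv().apply(w-st["ee_pos"]).round(4))
E
```

```text
cornL [0.4654 0.2057 0.012 ] tool [ 0.0313 -0.0789  0.0076]
cornR [0.623  0.2268 0.012 ] tool [0.0312 0.0801 0.0078]
holeL [0.4826 0.1795 0.012 ] tool [ 0.0031 -0.0654  0.0077]
holeR [0.6143 0.1971 0.012 ] tool [0.003  0.0675 0.0079]
holL2 [0.4826 0.1811 0.012 ] tool [ 0.0047 -0.0652  0.0077]
blkL [0.5309 0.2147 0.052 ] tool [ 0.0314 -0.0127 -0.0323]
blkR [0.5576 0.2183 0.052 ] tool [ 0.0314  0.0143 -0.0323]
```

View pics/w10z.png

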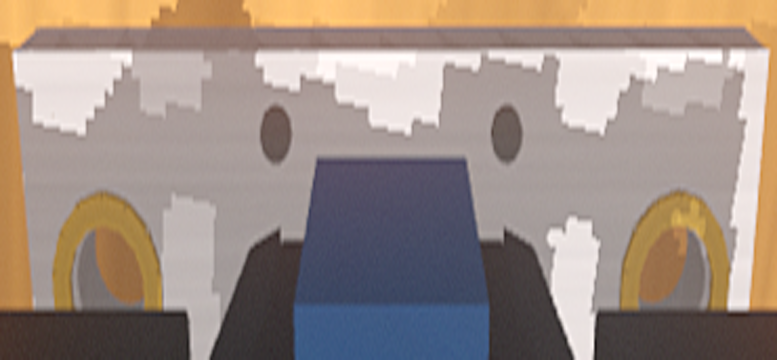

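The plate is centred in the jaws and aligned with the tool. I'll lift it and carry it over, stopping short of the seat to look at pins and plate together.

>>> {"fn": "play_rows", "kwargs": {"series": [[0, 0, 0, 0, 0, 5, 1], [0, 0, 0, 0, 0, 20, 1], [0, 0, 0, 0, 0, 45, 1], [0, 0, 0, 0, 0, 75, 1], [0, 0, 0, 0, 0, 110, 1], [0, 0, 0, 0, 0, 145, 1], [0, 0, 0, 0, 0, 175, 1], [0, 0, 0, 0, -5, 200, 1]]}}

```text
time: 18.53
ee_pos: [0.5475, 0.1816, 0.2233]
ee_rot: [179.8, 0.1, 97.8]
force: [0.6, 0.3, -5.3]
gripper_width: 0.385
```

>>> {"fn": "play_rows", "kwargs": {"series": [[0, 0, 0, 0, -10, 20, 1], [0, 0, -0.4, -1, -30, 40, 1], [0, 0, -0.8, -2, -55, 55, 1], [0, 0, -1.2, -4, -80, 60, 1], [0, 0, -1.6, -6, -105, 60, 1], [0, 0, -2, -8, -130, 60, 1], [0, 0, -2.4, -10, -155, 60, 1], [0, 0, -2.8, -12, -180, 60, 1]]}}

```text
time: 19.2
ee_pos: [0.5347, -0.0009, 0.2804]
ee_rot: [179.9, 0.2, 94.9]
force: [0.5, -0.1, -5.5]
gripper_width: 0.383
```

>>> {"fn": "play_rows", "kwargs": {"series": [[0, 0, -0.2, -2, -25, 0, 1], [0, 0, -0.4, -4, -50, 0, 1], [0, 0, -0.6, -6, -75, 0, 1], [0, 0, -0.7, -8, -100, 0, 1], [0, 0, -0.8, -9, -125, 0, 1], [0, 0, -0.8, -10, -150, 0, 1], [0, 0, -0.8, -11, -175, 0, 1], [0, 0, -0.8, -12, -200, 0, 1]]}}

```text
time: 19.87
ee_pos: [0.5229, -0.2005, 0.2804]
ee_rot: [179.9, 0.2, 94.1]
force: [0.7, 0.7, -4.4]
gripper_width: 0.38
```

>>> {"fn": "play_rows", "kwargs": {"series": [[0, 0, 0, -1, -25, 0, 1], [0, 0, 0, -2, -50, 0, 1], [0, 0, 0, -2, -75, 0, 1], [0, 0, 0, -2, -100, 0, 1], [0, 0, 0, -2, -120, 0, 1], [0, 0, 0, -2, -130, 0, 1], [0, 0, 0, -2, -130, 0, 1], [0, 0, 0, -2, -130, 0, 1]]}}

```text
time: 20.53
ee_pos: [0.5216, -0.3286, 0.2799]
ee_rot: [179.9, 0.1, 94.1]
force: [0.3, 0.5, -6.1]
gripper_width: 0.384
```

```bash
python3 - <<'E'
from h import *
import pickle
st=sensors.state(); print(st["time"],st["qpos"].round(1),st["ee_pos"].round(4),st["ee_rot"].round(2),st["force"].round(2),st["gripper_width"]*88)
im,d=vision.capture("wrist"); pickle.dump((im,d,cal("wrist"),st),open("w11.pkl","wb")); save("w11",im)
E
```

```text
20.5333 [ 46.4  27.4 -25.9  90.   12.8  65.5  21.9] [ 0.5216 -0.3286  0.2799] [1.7991e+02 1.5000e-01 9.4080e+01] [ 0.26  0.51 -6.08] 33.79572158888774
```

View pics/w11.png

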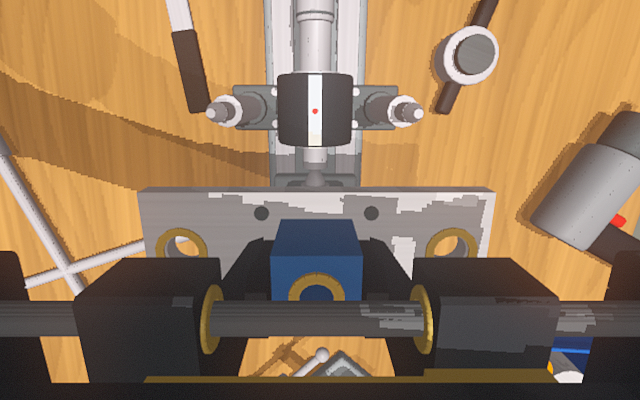

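No slip: the plate sits where it did in the image. The pins are at about (211,112) and (417,113), and the mark at u≈315 lies midway between them.

```bash
python3 - <<'E'
from h import *
import pickle
im,d,C,st=pickle.load(open("w11.pkl","rb"))
x=cv2.resize(im[60:200,195:435],None,fx=3.3,fy=3.3,interpolation=cv2.INTER_CUBIC); save("w11z",x)
a=cv2.resize(im[85:140,195:255],None,fx=6,fy=6,interpolation=cv2.INTER_CUBIC);b=cv2.resize(im[85:140,375:435],None,fx=6,fy=6,interpolation=cv2.INTER_CUBIC)
save("w11p",np.hstack([a,b]))
E
```

```text
(no output)
```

View pics/w11z.png

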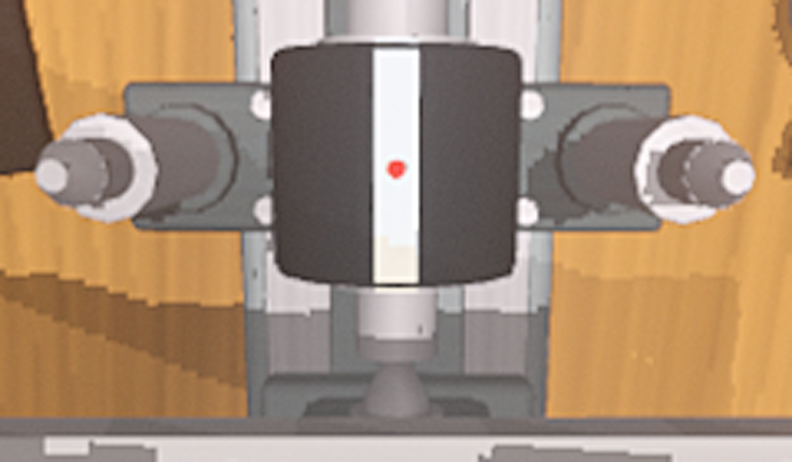

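View pics/w11p.png

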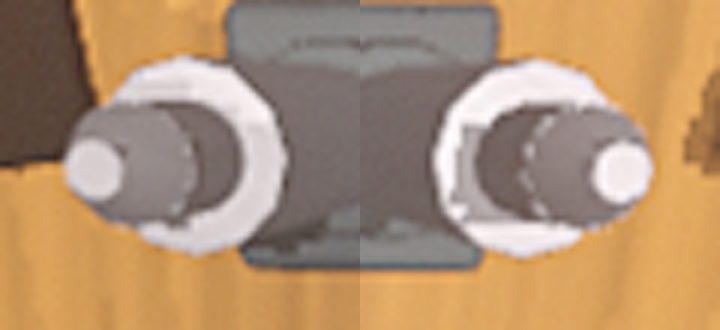

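```bash
python3 - <<'E'
from h import *
import pickle
from scipy.optimize import least_squares
from scipy.spatial.transform import Rotation as Ro
im,d,C,st=pickle.load(open("w11.pkl","rb"))
obs=np.array([[210.25,112.6],[418.4,112.9],[226.1,110.6],[403.5,111]])
L0=np.array([[-.066,0,.203],[.066,0,.203],[-.066,0,.163],[.066,0,.163]])
for w in (0,1):
    r=least_squares(lambda p:np.r_[(proj("wrist",fx(p[:2],p[2],L0+[0,0,p[3]]),C)-obs).ravel(), (p[3]*1e5 if w else 0)],[.516,-.264,.07,0])
    p=r.x; print(p.round(4),np.degrees(p[2]).round(2),r.fun.round(2))
E=Ro.from_euler("xyz",st["ee_rot"],degrees=True)
W=pts("wrist",d,C)
for u,v in((210,112),(418,113),(234,118),(396,118),(229,121)): print((u,v),W[v,u].round(4))
# plate in same image at held height: top surface z = tcpz-.0078
zt=st["ee_pos"][2]-.0078
l=ray("wrist",136.7,191.7,zt,C);rr=ray("wrist",495.7,191.7,zt,C); print("far edge",l,rr,np.linalg.norm(l-rr))
m=(l+rr)/2; ax=(rr-l)/np.linalg.norm(rr-l); n=np.array([ax[1],-ax[0],0])
ctr=m+n*.030; print("plate ctr",ctr,np.degrees(np.arctan2(ax[1],ax[0])),"tool",E.inv().apply(ctr-st["ee_pos"]))
E
```

```text
[ 5.17e-01 -2.64e-01  7.12e-02 -5.00e-04] 4.08 [ 0.03  0.03  0.33  0.1  -0.   -0.03 -0.42 -0.11  0.  ]
[ 0.517  -0.264   0.0712 -0.    ] 4.08 [-0.23  0.05  0.59  0.12 -0.18 -0.02 -0.24 -0.1  -0.  ]
(210, 112) [ 0.4504 -0.2684  0.2006]
(418, 113) [ 0.5823 -0.2593  0.2025]
(234, 118) [ 0.457  -0.2737  0.1623]
(396, 118) [ 0.5781 -0.2648  0.1629]
(229, 121) [ 0.453  -0.2763  0.1611]
far edge [ 0.43719317 -0.30276206  0.27208646] [ 0.60337466 -0.29075047  0.27208646] 0.16661502414421814
plate ctr [ 0.52244667 -0.3266782   0.27208646] 4.134143935154388 tool [0.00187761 0.0009395  0.00779674]
```

>>> {"fn": "play_rows", "kwargs": {"series": [[0, 0, 0, -1, 12, 0, 1], [0, 0, 0, -2, 28, 0, 1], [0, 0, 0, -3, 44, -10, 1], [0, 0, 0, -4, 58, -25, 1], [0, 0, 0, -5, 63, -40, 1], [0, 0, 0, -5, 63, -45, 1], [0, 0, 0, -5, 63, -45, 1], [0, 0, 0, -5, 63, -45, 1]]}}

```text
time: 21.25
ee_pos: [0.517, -0.2663, 0.2354]
ee_rot: [179.9, 0.2, 94.1]
force: [0.8, 0.0, -5.6]
gripper_width: 0.385
```

```bash
python3 - <<'E'
from h import *
st=sensors.state(); print(st["time"],st["ee_pos"].round(4),st["ee_rot"].round(2),st["force"].round(2),st["gripper_width"]*88)
im,d=vision.capture("scene"); save("s12",cv2.resize(im[190:300,150:270],None,fx=5,fy=5,interpolation=cv2.INTER_CUBIC))
im,d=vision.capture("wrist"); save("w12",im)
E
```

```text
21.25 [ 0.517  -0.2663  0.2354] [179.88   0.25  94.11] [ 0.77  0.   -5.55] 33.84440729404861
```

View pics/s12.png

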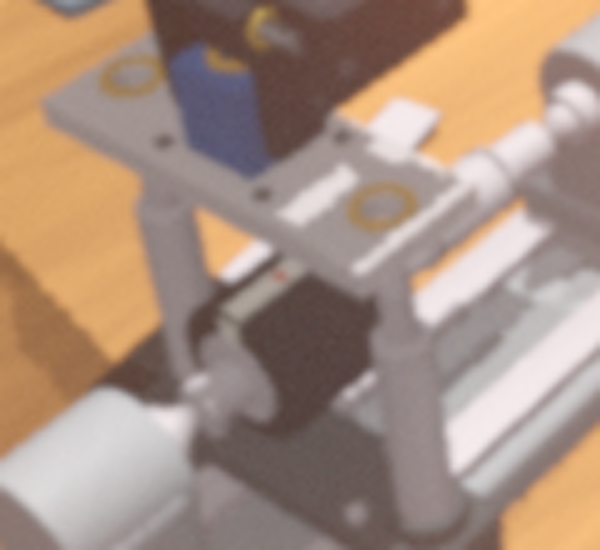

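View pics/w12.png

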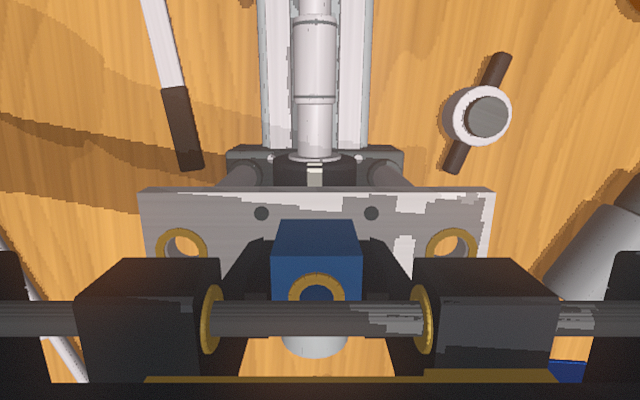

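>>> {"fn": "play_rows", "kwargs": {"series": [[0, 0, 0, 0, 0, -4, 1], [0, 0, 0, 0, 0, -8, 1], [0, 0, 0, 0, 0, -11, 1], [0, 0, 0, 0, 0, -13, 1], [0, 0, 0, 0, 0, -15, 1], [0, 0, 0, 0, 0, -17, 1], [0, 0, 0, 0, 0, -18, 1], [0, 0, 0, 0, 0, -18, 1]]}}

```text
time: 22.02
ee_pos: [0.5167, -0.2668, 0.2165]
ee_rot: [179.9, 0.2, 94.1]
force: [0.1, -0.3, -4.1]
gripper_width: 0.379
```

```bash
python3 - <<'E'
from h import *
st=sensors.state(); print(st["time"],st["ee_pos"].round(4),st["ee_rot"].round(2),st["force"].round(2),st["ft_torque"].round(2))
im,d=vision.capture("scene"); save("s13",cv2.resize(im[190:300,150:270],None,fx=5,fy=5,interpolation=cv2.INTER_CUBIC))
im,d=vision.capture("wrist"); save("w13",im)
E
```

```text
22.0167 [ 0.5167 -0.2668  0.2165] [179.92   0.21  94.06] [ 0.12 -0.35 -4.08] [-0.11 -0.09 -0.01]
```

View pics/s13.png

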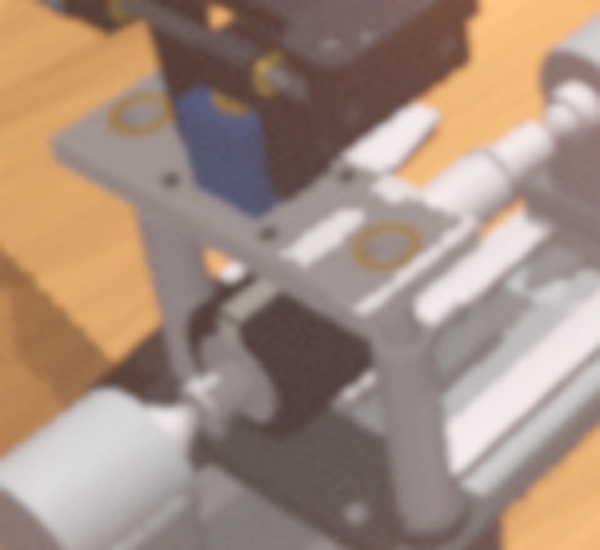

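View pics/w13.png

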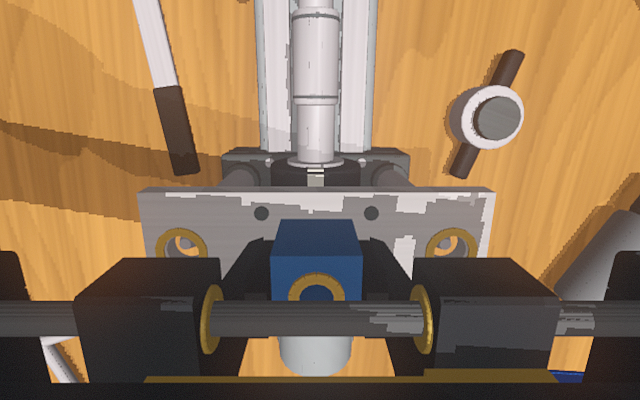

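Both pin tips have entered the holes and there's no contact force. I'll check the centring closer up.

```bash
python3 - <<'E'
from h import *
im=cv2.imread("pics/w13.png")[:,:,::-1]
a=[cv2.resize(im[222:262,c-35:c+35],None,fx=5,fy=5,interpolation=cv2.INTER_CUBIC) for c in(181,451)]; save("w13z",np.hstack(a))
st=sensors.state(); C=cal("wrist")
# expected tip pixel given seat and hole-top centre pixel
yw=np.radians(4.08)
print(proj("wrist",fx((.517,-.264),yw,[[-.066,0,.203],[.066,0,.203]]),C))
E
```

```text
[[184.9968644  242.63582392]
 [446.93343938 242.27667682]]
```

View pics/w13z.png

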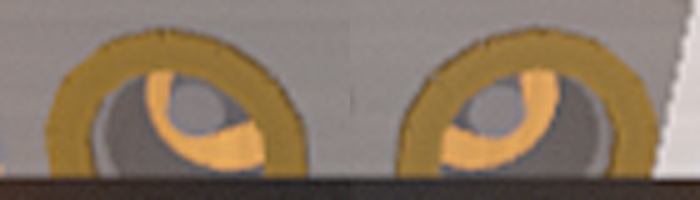

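```bash
python3 - <<'E'
from h import *
from scipy.optimize import least_squares
from scipy.spatial.transform import Rotation as Ro
st=sensors.state(); C=cal("wrist"); E=Ro.from_euler("xyz",st["ee_rot"],degrees=True)
a=np.linspace(0,2*np.pi,180)
obs=np.array([155.0,207.2,228.0, 425.2,477.4,227.6])
def f(p):
    x0,y0,R,zt=p; o=[]
    for s in(-1,1):
        P=np.c_[x0+R*np.cos(a),y0+s*.066+R*np.sin(a),0*a+zt]
        q=proj("wrist",E.apply(P)+st["ee_pos"],C); o+=[q[:,0].min(),q[:,0].max(),q[:,1].min()]
    return np.array(o)-obs
for zt in(None,.0078):
    r=least_squares((lambda p:f(p)) if zt is None else (lambda p:f(np.r_[p[:3],zt])),[0,0,.012,.008],x_scale=1e-3,diff_step=1e-3) 
    print(r.x.round(4),r.fun.round(2)); x0,y0=r.x[:2]; print("plate ctr",(E.apply([x0,y0,.0])+st["ee_pos"]).round(4))
for n,u,v in(("L",185.4,242.6),("R",445,243)): print(n,ray("wrist",u,v,.203,C))
E
```

```text
[0.0004 0.0004 0.0127 0.0078] [-0.03  0.03 -0.15  0.03 -0.03  0.15]
plate ctr [ 0.5172 -0.2664  0.2169]
[0.0004 0.0004 0.0127 0.008 ] [ 0.01  0.07 -0.16 -0.   -0.07  0.15]
plate ctr [ 0.5172 -0.2664  0.2169]
L [ 0.45137009 -0.26866211  0.203     ]
R [ 0.58192816 -0.25976373  0.203     ]
```

>>> {"fn": "play_rows", "kwargs": {"series": [[0, 0, 0, -0.2, 0.8, 0, 1], [0, 0, 0, -0.4, 1.5, 0, 1], [0, 0, 0, -0.4, 1.5, -2, 1], [0, 0, 0, -0.4, 1.5, -4, 1], [0, 0, 0, -0.4, 1.5, -6, 1], [0, 0, 0, -0.4, 1.5, -8, 1], [0, 0, 0, -0.4, 1.5, -8, 1]]}}

```text
time: 22.7
ee_pos: [0.5161, -0.2652, 0.2082]
ee_rot: [179.9, 0.2, 94.1]
force: [0.3, 0.6, -5.0]
gripper_width: 0.382
```

```bash
python3 - <<'E'
from h import *
st=sensors.state(); print(st["time"],st["ee_pos"].round(4),st["ee_rot"].round(2),st["force"].round(2),st["ft_torque"].round(2))
im,d=vision.capture("wrist"); save("w14",im)
a=[cv2.resize(im[222:262,c-35:c+35],None,fx=5,fy=5,interpolation=cv2.INTER_CUBIC) for c in(181,451)]; save("w14z",np.hstack(a))
E
```

```text
22.7 [ 0.5161 -0.2652  0.2082] [179.95   0.2   94.07] [ 0.28  0.57 -4.97] [-0.02 -0.08  0.03]
```

View pics/w14z.png

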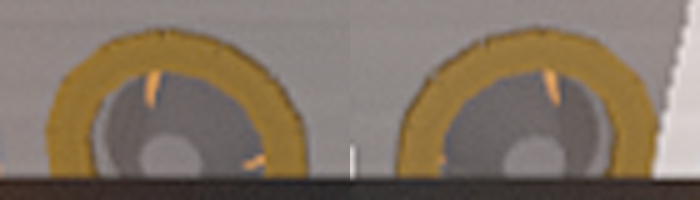

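Well centred with no side force. I'll lower on.

>>> {"fn": "play_rows", "kwargs": {"series": [[0, 0, 0, 0, 0, -1.5, 1], [0, 0, 0, 0, 0, -3, 1], [0, 0, 0, 0, 0, -4.5, 1], [0, 0, 0, 0, 0, -6, 1], [0, 0, 0, 0, 0, -7.5, 1], [0, 0, 0, 0, 0, -9, 1], [0, 0, 0, 0, 0, -10, 1]]}}

```text
time: 23.33
ee_pos: [0.5164, -0.2653, 0.1986]
ee_rot: [179.9, 0.2, 94.1]
force: [0.2, -0.4, -4.4]
gripper_width: 0.384
```

>>> {"fn": "play_rows", "kwargs": {"series": [[0, 0, 0, 0, 0, -1.5, 1], [0, 0, 0, 0, 0, -3, 1], [0, 0, 0, 0, 0, -4.5, 1], [0, 0, 0, 0, 0, -6, 1], [0, 0, 0, 0, 0, -7.5, 1], [0, 0, 0, 0, 0, -9, 1], [0, 0, 0, 0, 0, -10, 1]]}}

```text
time: 23.92
ee_pos: [0.5163, -0.2653, 0.1886]
ee_rot: [179.9, 0.2, 94.1]
force: [0.5, -0.8, -5.3]
gripper_width: 0.381
```

```bash
python3 - <<'E'
from h import *
st=sensors.state(); print(st["time"],st["ee_pos"].round(4),st["ee_rot"].round(2),st["force"].round(2),st["ft_torque"].round(2))
E
```

```text
23.9167 [ 0.5163 -0.2653  0.1886] [179.91   0.22  94.06] [ 0.53 -0.78 -5.29] [-0.05 -0.12 -0.01]
```

Expected contact is at TCP z≈0.183. I'll creep down in short steps.

>>> {"fn": "play_rows", "kwargs": {"series": [[0, 0, 0, 0, 0, -0.7, 1], [0, 0, 0, 0, 0, -1.4, 1], [0, 0, 0, 0, 0, -2.1, 1], [0, 0, 0, 0, 0, -2.8, 1], [0, 0, 0, 0, 0, -3.5, 1], [0, 0, 0, 0, 0, -4.2, 1], [0, 0, 0, 0, 0, -4.2, 1]]}}

```text
time: 24.5
ee_pos: [0.5163, -0.2653, 0.1845]
ee_rot: [179.9, 0.2, 94.1]
force: [0.0, -0.9, -4.3]
gripper_width: 0.382
```

>>> {"fn": "play_rows", "kwargs": {"series": [[0, 0, 0, 0, 0, -0.4, 1], [0, 0, 0, 0, 0, -0.8, 1], [0, 0, 0, 0, 0, -1.2, 1], [0, 0, 0, 0, 0, -1.6, 1], [0, 0, 0, 0, 0, -1.6, 1]]}}

```text
time: 24.92
ee_pos: [0.5163, -0.2653, 0.1829]
ee_rot: [179.9, 0.2, 94.1]
force: [-0.4, -0.5, -5.2]
gripper_width: 0.385
```

```bash
python3 - <<'E'
from h import *
st=sensors.state(); print(st["time"],st["ee_pos"].round(4),st["ee_rot"].round(2),st["force"].round(2),st["ft_torque"].round(2))
E
```

```text
24.9167 [ 0.5163 -0.2653  0.1829] [179.91   0.22  94.07] [-0.38 -0.52 -5.24] [-0.07 -0.08  0.01]
```

>>> {"fn": "play_rows", "kwargs": {"series": [[0, 0, 0, 0, 0, -0.4, 1], [0, 0, 0, 0, 0, -0.8, 1], [0, 0, 0, 0, 0, -0.8, 1]]}}

```text
time: 25.17
ee_pos: [0.5164, -0.2653, 0.1828]
ee_rot: [179.9, 0.2, 94.1]
force: [-2.9, 1.0, 2.5]
gripper_width: 0.379
```

>>> {"fn": "play_rows", "kwargs": {"series": [[0, 0, 0, 0, 0, -0.4, 1], [0, 0, 0, 0, 0, -0.8, 1], [0, 0, 0, 0, 0, -0.8, 1]]}}

```text
time: 25.42
ee_pos: [0.5164, -0.2654, 0.1828]
ee_rot: [179.9, 0.3, 94.1]
force: [-6.2, 2.3, 9.8]
gripper_width: 0.384
```

Contact is at exactly the seated height. I'll ease the push off and look before opening.

>>> {"fn": "play_rows", "kwargs": {"series": [[0, 0, 0, 0, 0, 0.6, 1], [0, 0, 0, 0, 0, 0.6, 1]]}}

```text
time: 25.58
ee_pos: [0.5164, -0.2653, 0.1827]
ee_rot: [179.9, 0.3, 94.1]
force: [-4.0, 1.8, 7.5]
gripper_width: 0.386
```

```bash
python3 - <<'E'
from h import *
st=sensors.state(); print(st["time"],st["ee_pos"].round(4),st["ee_rot"].round(2),st["force"].round(2),st["ft_torque"].round(2))
im,d=vision.capture("scene"); save("s15",cv2.resize(im[190:300,150:270],None,fx=5,fy=5,interpolation=cv2.INTER_CUBIC))
E
```

```text
25.5833 [ 0.5164 -0.2653  0.1827] [179.9    0.25  94.06] [-3.96  1.84  7.5 ] [ 0.32  0.94 -0.06]
```

View pics/s15.png

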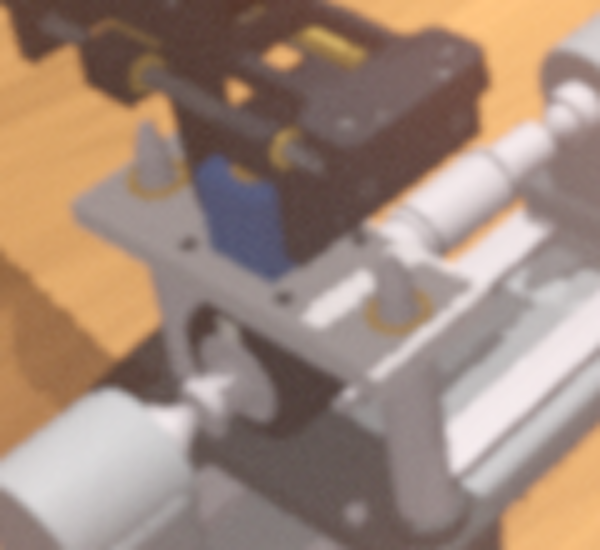

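Both pins are through and the plate is down on the shoulders. I'll open only part way (about 54 mm), since the pins stand close to the fingers, then rise.

>>> {"fn": "play_rows", "kwargs": {"series": [[0, 0, 0, 0, 0, 0, 0.1], [0, 0, 0, 0, 0, 0, -0.2], [0, 0, 0, 0, 0, 0, -0.2], [0, 0, 0, 0, 0, 0, -0.2], [0, 0, 0, 0, 0, 0, -0.2], [0, 0, 0, 0, 0, 0, -0.2]]}}

```text
time: 26.13
ee_pos: [0.5165, -0.2653, 0.182]
ee_rot: [179.9, 0.2, 94.1]
force: [-1.1, -0.6, -0.4]
gripper_width: 0.602
```

>>> {"fn": "play_rows", "kwargs": {"series": [[0, 0, 0, 0, 0, 5, -0.2], [0, 0, 0, 0, 0, 12, -0.2], [0, 0, 0, 0, 0, 20, -0.2], [0, 0, 0, 0, 0, 32, -0.2], [0, 0, 0, 0, 0, 48, -0.2], [0, 0, 0, 0, 0, 70, -0.2], [0, 0, 0, 0, 0, 95, -0.2], [0, 0, 0, 0, 0, 120, -0.2]]}}

```text
time: 26.8
ee_pos: [0.5164, -0.2651, 0.3043]
ee_rot: [179.9, 0.2, 94.1]
force: [0.3, -0.7, 0.7]
gripper_width: 0.6
```

>>> {"fn": "play_rows", "kwargs": {"series": [[0, 0, 0, 2, -30, 0, -0.2], [0, 0, 0, 4, -62, 0, -0.2], [0, 0, 0, 4, -62, 0, -0.2], [0, 0, 0, 4, -62, 0, -0.2]]}}

```text
time: 27.13
ee_pos: [0.5199, -0.3294, 0.3028]
ee_rot: [179.9, 0.3, 93.9]
force: [-0.4, 1.3, 0.1]
gripper_width: 0.601
```

```bash
python3 - <<'E'
from h import *
st=sensors.state(); print(st["time"],st["ee_pos"].round(4),st["force"].round(2),st["gripper_width"]*88)
im,d=vision.capture("scene"); save("s16",cv2.resize(im[190:300,150:270],None,fx=5,fy=5,interpolation=cv2.INTER_CUBIC))
im,d=vision.capture("wrist"); save("w16",im); W=pts("wrist",d)
C=cal("wrist")
for l in((-.04,.02),(.04,.02),(-.04,-.02),(.04,-.02),(-.08,0),(.08,0)):
    X=fx((.517,-.264),np.radians(4.08),[[*l,.175]]); u,v=proj("wrist",X,C)[0].round().astype(int); print(l,(u,v),np.median(W[v-1:v+2,u-1:u+2].reshape(-1,3),0).round(4))
E
```

```text
27.1333 [ 0.5199 -0.3294  0.3028] [-0.36  1.28  0.14] 52.92700519426286
(-0.04, 0.02) (np.int64(263), np.int64(85)) [ 0.4752 -0.2471  0.174 ]
(0.04, 0.02) (np.int64(369), np.int64(85)) [ 0.5558 -0.2413  0.1739]
(-0.04, -0.02) (np.int64(266), np.int64(138)) [ 0.4787 -0.2869  0.1742]
(0.04, -0.02) (np.int64(367), np.int64(138)) [ 0.5586 -0.2812  0.1743]
(-0.08, 0) (np.int64(213), np.int64(112)) [ 0.4368 -0.2699  0.174 ]
(0.08, 0) (np.int64(419), np.int64(112)) [ 0.5968 -0.2583  0.1739]
```

View pics/s16.png

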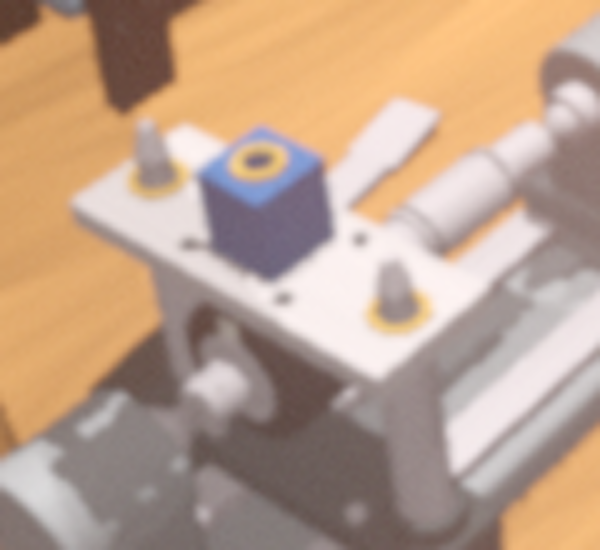

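View pics/w16.png

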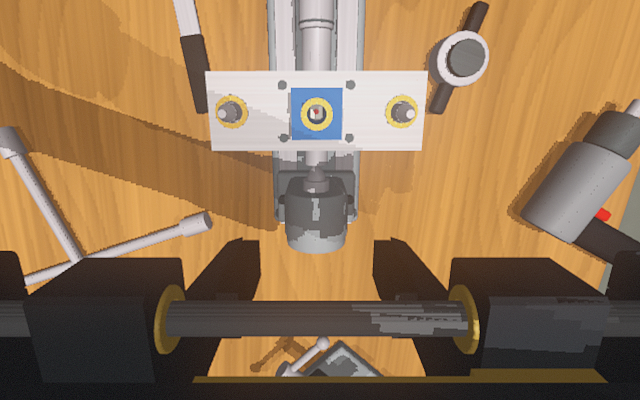

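The plate is level: its top is at 0.174 m in six places, 0.175 expected. The red dot shows through the block's bore at (317,112), and nothing touches the work.

```bash
python3 - <<'E'
from h import *
print(job.sign_off(), sensors.state()["time"])
E
```

```text
the job is handed in; nothing more can be done
the job is handed in; nothing more can be done
```

The job is done and was handed in at about 27 s. The roller's white mark points up, and the drill plate sits on both guide pins, released.

**Roller:** I gripped the journal and turned it twice by about 32°. It overshot to -3.3°, so I regripped and corrected it. The wrist-camera fit then put the mark at about 0.1° from straight up. After the plate was on, I only confirmed the mark by eye: its red dot shows through the bore in the middle of the blue block.

**Plate:** I carried it level, nudged it 1.5 mm once the pin tips were in the holes, and lowered it gently. Contact came at exactly the expected height, with the force reading staying under about 12 N. I opened the gripper only part way because the pins stand close to the fingers, then backed off.

**Last checks:** Depth readings put the plate's top at 0.174 m at six points (0.175 m expected), level within 0.5 mm. Both pins are through, the gripper touches nothing, and I moved none of the other things.

**Disagreements:** The top camera placed the seat about 5 mm off in x from the wrist camera; I used the wrist camera. Its pin and mark fits also implied heights up to 4 mm too low, which did not affect the fit.

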